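# Set up the light meter and uncap the objectives

## Task

Get the bench ready for measuring the light through the objectives: swing the prop leg on the back of the light meter out until it locks open, then stand the meter up on it and fold its carrying handle back behind it, clear of the sensor window in its top end. Take the dust caps off all the objectives that have one and lay each flat in a compartment of its own in the cap tray, leaving the objectives standing upright. Leave the joystick box, the mouse and the tissue pack alone.

Things in the scene. Friction and masses are not known exactly. Their poses are not given: they have to be found in the camera images.
- meter: Hand-held light meter, grey box 145 mm long, 56 wide, 28 thick, 0.34 kg, lying on its face, back up. Origin: centre of the face; x to its top end with the sensor window (bottom end at x = -72.5 mm), y across, z out of its back. It stands on the back edge of its bottom end and the open leg's foot, leaning back 30 degrees (x axis 0.52 rad off vertical, z pointing back and down).
- bail (a joint): U-shaped carrying handle pivoted at the meter's sides, in rad: 0 straight on past the top end, 1.57 straight out of the back, 1.9 its stop behind the back, -1.57 in front of the display; starts raised at 0.9 to 1.5. 0.02 Nm friction holds it where left. Lifted by it, the meter swings down and hangs from the pivot. On the standing meter it points up at -0.52 and level back at 1.05.
- bail_pivot (a point): Middle of the handle's pivot axis (parallel to meter y), 122 mm from the meter's bottom end (meter x = +49.5, z = 14 mm).
- bail_bar (a point): Middle of the handle's grip bar, 45 mm from the pivot: a round rubber bar 10 mm thick, parallel to meter y, 60 mm clear between its two flat side arms.
- leg (a joint): Steel prop leg on the meter's back, hinge angle in rad: 0 folded along the back with its foot towards the bottom end, 1.02 fully open against its stop. A coil spring holds it folded below about 0.5 rad and throws it open to the stop beyond (over-centre); lifting the foot from folded takes about 1 N, so the meter stays lying.
- leg_hinge (a point): Axis of the leg, parallel to the meter's y: 95 mm from the meter's bottom end (meter x = +22.5 mm), 36 mm from the face, 8 mm above the back. Its axes turn with the leg: -x points to the foot.
- leg_foot (a point): Centre of the leg's rubber foot, a roller 12 mm thick and 34 mm long across the meter (along y) with round ends, 82 mm from the hinge; folded, it stands 8 mm above the back (2 mm gap beneath), 13 mm from the bottom end. The leg itself is a 16 mm wide, 5 mm thick strip. The foot can be pinched by its ends and turns freely between the fingers.
- tray: White dust-cap tray 60 mm (x) by 284 mm (y), 10 mm high, 0.35 kg; five open compartments 52 by 52 mm in a row along y, centres at y = -112, -56, 0, +56, +112 mm, floor 4 mm up, walls 4 mm thick and 10 mm high. Origin: centre of its underside.
- joystick: White stage control box with a joystick, 150 by 95 mm, 96 mm high; to be left alone. Origin: centre of its underside.
- mouse: Black computer mouse 100 by 58 mm, 31 mm high; to be left alone. Origin: centre of its underside.
- tissue_pack: Flat pack of lens tissue 75 by 110 mm, 16 mm high; to be left alone. Origin: centre of its underside.
- objective1: Microscope objective standing lens up in a heavy dark steel screw base 52 mm across and 12 mm high, metal barrel 37 mm across, nose 31 mm across over the last 17 mm, 56 mm high in all, 180 g. Origin: centre of its underside, z up.
- objective2: Microscope objective standing lens up in a heavy dark steel screw base 52 mm across and 12 mm high, metal barrel 37 mm across, nose 31 mm across over the last 17 mm, 62 mm high in all, 200 g. Origin: centre of its underside, z up.
- objective3: Microscope objective standing lens up in a heavy dark steel screw base 52 mm across and 12 mm high, metal barrel 37 mm across, nose 31 mm across over the last 17 mm, 68 mm high in all, 220 g. Origin: centre of its underside, z up.
- objective4: Microscope objective standing lens up in a heavy dark steel screw base 52 mm across and 12 mm high, metal barrel 37 mm across, nose 31 mm across over the last 17 mm, 74 mm high in all, 240 g. Origin: centre of its underside, z up.
- objective5: Microscope objective standing lens up in a heavy dark steel screw base 52 mm across and 12 mm high, metal barrel 37 mm across, nose 31 mm across over the last 17 mm, 80 mm high in all, 260 g. Origin: centre of its underside, z up.
- cap1: Black slip-on dust cap, 38 mm across, 18 mm high, open below, wall 2 mm, closed top 3 mm thick, 14 g. Where present it sits loosely over the nose of objective 1, its rim 41 mm and its top 59 mm above the bench. Origin: its middle, 9 mm above its rim; z points to its closed top. Some objectives have no cap (then it is None from the start).
- cap2: Black slip-on dust cap, 38 mm across, 18 mm high, open below, wall 2 mm, closed top 3 mm thick, 14 g. Where present it sits loosely over the nose of objective 2, its rim 47 mm and its top 65 mm above the bench. Origin: its middle, 9 mm above its rim; z points to its closed top. Some objectives have no cap (then it is None from the start).
- cap3: Black slip-on dust cap, 38 mm across, 18 mm high, open below, wall 2 mm, closed top 3 mm thick, 14 g. Where present it sits loosely over the nose of objective 3, its rim 53 mm and its top 71 mm above the bench. Origin: its middle, 9 mm above its rim; z points to its closed top. Some objectives have no cap (then it is None from the start).
- cap4: Black slip-on dust cap, 38 mm across, 18 mm high, open below, wall 2 mm, closed top 3 mm thick, 14 g. Where present it sits loosely over the nose of objective 4, its rim 59 mm and its top 77 mm above the bench. Origin: its middle, 9 mm above its rim; z points to its closed top. Some objectives have no cap (then it is None from the start).
- cap5: Black slip-on dust cap, 38 mm across, 18 mm high, open below, wall 2 mm, closed top 3 mm thick, 14 g. Where present it sits loosely over the nose of objective 5, its rim 65 mm and its top 83 mm above the bench. Origin: its middle, 9 mm above its rim; z points to its closed top. Some objectives have no cap (then it is None from the start).

How it is judged:
On the way, in this order (a step that is already met when the one before it is completed fails the run):
1. the prop leg has swung past over-centre and is locked open (value of joint leg above 0.95 rad), for 0.3 s.
2. the meter stands leaning back on its open leg (value of joint leg above 0.95 rad and angle between meter's own x axis and vertical between 0.4 and 0.66 rad and height (world z) of leg_foot below 0.011 m), for 0.3 s.
At the end, for the whole second after the job is handed in: Leg over 0.95 rad, handle over 0.6 rad (folded back); meter at rest on its bottom edge and the leg's foot, leaning back 0.40-0.66 rad; every cap flat (0.12 rad, either way up) on the tray's floor; objectives and tray upright (0.1 rad) (all of step 2 and value of joint bail above 0.6 rad and linear speed of each of meter, cap1, cap2, cap3, cap4, cap5 below 0.02 m/s and x of cap1 in the frame of tray between -0.03 and 0.03 m and y of cap1 in the frame of tray between -0.142 and 0.142 m and z of each of cap1, cap2, cap3, cap4, cap5 in the frame of tray below 0.0165 m and angle between the z axis of each of cap1, cap2, cap3, cap4, cap5 and the z axis of tray, either way round below 0.12 rad and x of cap2 in the frame of tray between -0.03 and 0.03 m and y of cap2 in the frame of tray between -0.142 and 0.142 m and x of cap3 in the frame of tray between -0.03 and 0.03 m and y of cap3 in the frame of tray between -0.142 and 0.142 m and x of cap4 in the frame of tray between -0.03 and 0.03 m and y of cap4 in the frame of tray between -0.142 and 0.142 m and x of cap5 in the frame of tray between -0.03 and 0.03 m and y of cap5 in the frame of tray between -0.142 and 0.142 m and angle between each of objective1, objective2, objective3, objective4, objective5, tray's own z axis and vertical below 0.1 rad); the robot touches nothing.
It fails at once if the joystick is shoved more than 4 cm (distance of joystick from where it was at the start of the episode above 0.04 m).
It fails at once if the mouse is shoved more than 4 cm (distance of mouse from where it was at the start of the episode above 0.04 m).
It fails at once if the tissue pack is shoved more than 4 cm (distance of tissue_pack from where it was at the start of the episode above 0.04 m).
Of cap1, cap2, cap3, cap4, cap5 only 3 to 5 are there at a start; the rules pass over those that are not, and their reading is None.
At some moment in a run one of objective1, objective2, objective3, objective4, objective5, tray may be knocked a few centimetres aside while the robot is not near it.
Once in a run the grip may slacken for a moment while it holds something.
It also fails if it takes over 210 s, if anything falls off the work surface, if the arm or the gripper's body presses on something with over 40 N, if the wrist force passes 120 N, or if a joint passes its speed limit or range.

## Robot

A 7-joint arm with a two-finger parallel gripper is mounted at the origin on the work surface. World frame = base frame: x ahead of the robot, y to its left, z up, the work surface at z = 0. Lengths are in m, angles in rad, forces in N, time in s.
With the tool pointing down it reaches from about 0.425 to 0.925 m from the base axis. Payload 6.8 kg.
Tool frame: the origin (TCP) lies on the centre line of the jaws, within the pads' length; the fingertips stand 25 mm ahead of it and the grasp point (between the pads) lies 6 mm ahead of it; z points along the fingers, y is the line along which they close (so a half turn about z gives the same grasp; the last joint's range is limited). The gripper opens to 85 mm and grips with 20 to 120 N. Pads are 22 mm wide; open, the fingers measure 114 mm over their backs; the gripper's body (76 mm by 85 mm) begins 54 mm behind the grasp point. The pads swing forward as they close: fully open they stand 13 mm farther back than shut.
Start: joints at [-1.431, 0.477, 0.022, 1.555, -0.011, 1.109, -0.083], TCP at [0.166, 0.654, 0.256] pointing down, gripper open.
Joint ranges: [-2.96, 2.96], [-0.34, 2.1], [-1.41, 1.46], [0.24, 2.44], [-1.37, 4.51], [0.17, 1.92], [-2.96, 2.96]. Speed limits (rad/s): [2.39, 2.39, 3.14, 3.14, 3.14, 3.14, 3.14].

## Interface

Orientations are given as a rotation vector (axis times angle).
In Python, from rig import robot, get_image, get_calibration, ticket gives the robot as it stands. The module is installed in compiled form; this text tells all that it offers.
- The arm moves only by the tool apply_moves, never from a script. Its argument "series" is a list of rows, each a list of 7 numbers: the shift along the tool's x, y, z each as a share of 0.04 m, from -1 to 1, then the turn, a rotation vector about the tool's x, y, z each as a share of 0.1 rad, from -1 to 1, then the closure in counts, from 0 (fully open) to 255 (shut). In form: [[tx, ty, tz, rx, ry, rz, claw], ...]. A call has 1 to 20 rows; each row shifts and turns the commanded pose from where the row before left it, along the tool's axes as they then stand; what a row does not reach is not made up. A row lasts 1/12 s, in which the tool goes at most 41.7 mm and 7.16 degrees, less where a joint would pass 70% of its speed; a pose out of reach is approached as far as the arm can. A call with a number of a shift or a turn outside -1 to 1 is refused whole. A call with a gripper value outside its range is refused whole. The fingers move at their own pace and stop on an object; "newtons" is the grip in N (left out, the last holds). Time passes only in rows, so rows that do not move let the fingers close. It gives the time, the measured TCP pose, the force, the opening and the grip force at its end, in the units of the state.
- robot.get_state(): the state, without advancing time (a new reading comes with each control period).
- get_image(name): name is "scene" or "top" or "wrist"; returns (picture, depth): 480x640x3 uint8, red, green, blue; 480x640 float32, m along the optical axis (not along the pixel's ray), 0 where there is no reading.
- get_calibration(name): a dict with "fov_y" (degrees; the focal length in pixels is half the picture's height over the tangent of half this angle, whatever the lens; pixels are square), "cx", "cy" (the principal point, pixels), "k1" (the pictures are not rectified: a ray, as slopes to the right and down, at radius r is drawn at 1 + k1 r^2 times it, then the intrinsics apply), "R" (3x3) and "t" (3): a world point X has camera coordinates R X + t. Camera axes: x right, y down, z forward; pixel columns grow to the right and rows downward; lengths in m; the calibration is good to about 2 mm. A picture is of the moment at which its call begins: read the wrist's pose just before it. get_calibration takes no time and is no camera call; for the wrist camera it gives the pose at the moment of the call.
- ticket.finish_job(): hands the job in; it is judged then, once.
The state is a dict: "time": time; "joint_positions": joint angles; "qd": joint speeds; "joint_torque": joint torques, N m; "tcp_pos": TCP position; "tcp_rot": TCP orientation; "ft_force": force on the tool from outside, world axes, zero at the start; "ft_torque": the same for the moment, N m; "grip_width": finger opening in m; "grasp_force": force on a finger pad.
Only numpy, scipy, OpenCV 4.12 (cv2) and the standard library are available. Lean on these libraries where they do the work, as an engineer would, in place of code of your own. Each camera call takes 0.05 s, during which the arm holds its last target. There are 200 camera calls.

## Working session

There is one attempt and no reset: what is moved stays moved. The work goes in short steps, Python scripts to look and compute and a tool call to move; the robot and the scene stay as the last step left them, time stands still between calls to the robot, and variables do not carry over. Pictures are saved under pics/ and viewed, at most 14 in all, crops included, and the job is handed in when it is done.

Besides the shell and the picture viewer there is one more tool, called after "Emit:" as name(argument=value, ...) on one line, values as JSON. apply_moves: Moves the arm, as the interface text tells. Shift numbers are shares of 0.04 m and turn numbers shares of 0.1 rad, none past 1 either way. Its arguments: {"type":"object","properties":{"series":{"type":"array"},"newtons":{"type":"number"}},"required":["series"]}

```bash
mkdir -p pics; cat > h.py <<'E'
import numpy as np, cv2
from scipy.spatial.transform import Rotation as Rn
from rig import robot, get_image, get_calibration, ticket
def snap(name, tag):
    c=get_calibration(name); im,d=get_image(name)
    cv2.imwrite(f'pics/{tag}.png',im[:,:,::-1]); np.savez(f'pics/{tag}.npz',im=im,d=d,**{k:np.array(v) for k,v in c.items()})
    return im,d,c
def load(tag):
    z=np.load(f'pics/{tag}.npz'); return z['im'],z['d'],{k:z[k] for k in('fov_y','cx','cy','k1','R','t')}
def rays(c,uv):
    uv=np.asarray(uv,float).reshape(-1,2); f=240/np.tan(np.radians(float(c['fov_y']))/2)
    K=np.array([[f,0,float(c['cx'])],[0,f,float(c['cy'])],[0,0,1]])
    p=cv2.undistortPoints(uv[:,None],K,np.array([float(c['k1']),0,0,0]))[:,0]
    return np.c_[p,np.ones(len(p))]
def onplane(c,uv,z):
    r=rays(c,uv)@np.asarray(c['R']); o=-np.asarray(c['R']).T@np.asarray(c['t'])
    return o+r*((z-o[2])/r[:,2])[:,None]
def cloud(c,d):
    v,u=np.mgrid[0:480,0:640]; r=rays(c,np.c_[u.ravel(),v.ravel()])
    X=(r*d.ravel()[:,None]-np.asarray(c['t']))@np.asarray(c['R']); X[d.ravel()==0]=np.nan
    return X.reshape(480,640,3)
def pose():
    s=robot.get_state(); return s,np.array(s['tcp_pos']),Rn.from_rotvec(s['tcp_rot'])
def go(p,R=None):
    "shift in tool axes (units of .04) and turn (units .1) from the present pose to p,R"
    s,p0,R0=pose(); print('shift',np.round(R0.inv().apply(np.array(p)-p0)/.04,2), 'turn',np.round((R0.inv()*R).as_rotvec()/.1,2) if R is not None else '')
E
python3 - <<'E'
from h import *
for n in('scene','top'): im,d,c=snap(n,n+'0'); print(n,(d>0).mean(),-np.array(c['R']).T@np.array(c['t']))
s,p,R=pose(); print(s); print(R.as_matrix().round(3))
E
```

```text
scene 0.995927734375 [1.02256691 0.52156057 0.95473811]
top 0.9960807291666667 [ 0.29871782 -0.03687598  1.44874894]
{'time': 0.1, 'joint_positions': array([-1.43109557,  0.47773059,  0.022379  ,  1.55632501, -0.01147319,
        1.10931368, -0.08308149]), 'qd': array([-0.0004593 , -0.00172994,  0.00083368, -0.00232267,  0.00174432,
       -0.00043551,  0.00049469]), 'joint_torque': array([ 3.68588386e-03, -5.97758782e+01,  1.61307704e+00, -2.81954366e+01,
        1.27253582e-02,  5.02334005e-03, -2.11368203e-06]), 'tcp_pos': array([0.16547602, 0.65390441, 0.25542645]), 'tcp_rot': array([-3.88215075e-01, -3.11746919e+00,  2.58794563e-03]), 'ft_force': array([0.16578848, 0.11209547, 0.59303636]), 'ft_torque': array([-0.02662024,  0.01285682, -0.02474361]), 'grasp_force': 0.0, 'grip_width': 0.08534625957346562}
[[-0.969  0.245 -0.   ]
 [ 0.245  0.969 -0.002]
 [-0.    -0.002 -1.   ]]
```

View pics/top0.png

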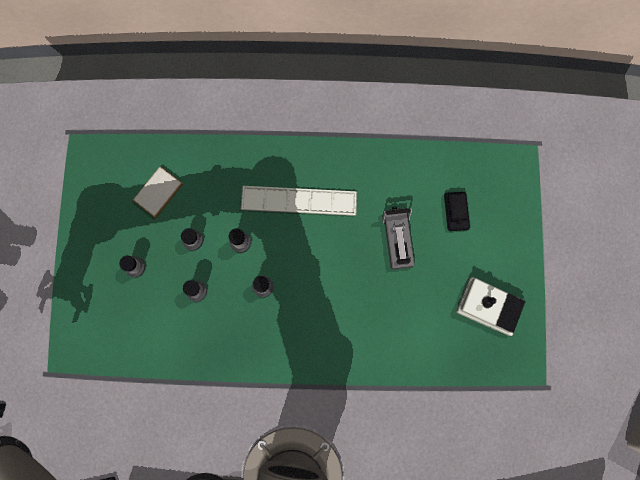

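View pics/scene0.png

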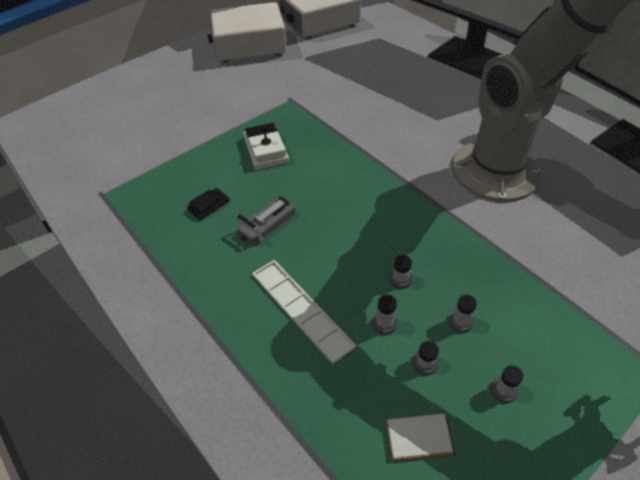

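The top view shows five objectives at about (131,265), (191,238), (238,239), (195,289) and (262,285). The tray is around (298,200) and the meter around (399,238), with its handle raised at the top near (397,205). The mouse is at (457,210), the joystick box at (490,305) and the tissue pack at (158,190). The scene view shows dark tops on all five objectives, so I need to check which ones really have caps.

```bash
python3 - <<'E'
from h import *
P={}
for n in('top0','scene0'):
    im,d,c=load(n); X=cloud(c,d)
    hsv=cv2.cvtColor(im,cv2.COLOR_RGB2HSV)
    m=((X[...,2]>.012)&(X[...,2]<.15)&(X[...,0]>.2)&(X[...,0]<.95)&(abs(X[...,1])<.75)).astype(np.uint8)
    k,l,st,ce=cv2.connectedComponentsWithStats(m)
    print(n,'bench z',np.nanmedian(X[...,2][(abs(X[...,2])<.01)]))
    for i in range(1,k):
        if st[i,4]<40: continue
        Q=X[l==i]; zt=np.percentile(Q[:,2],95); T=Q[Q[:,2]>zt-.006]
        px=im[(l==i)&(X[...,2]>zt-.006)]
        print(st[i],'ztop',zt.round(4),'cen',np.mean(T,0).round(3),'ext',np.ptp(T,0).round(3),'rgb',np.median(px,0))
E
cd pics; python3 -c "
import cv2,numpy as np
a=cv2.imread('top0.png')[215:310,110:285]; b=cv2.imread('scene0.png')[240:410,350:550]
b=cv2.resize(b,None,fx=3,fy=3);a=cv2.resize(a,(600,326))
m=cv2.imread('top0.png')[190:275,370:425];
cv2.imwrite('ob.png',cv2.convertScaleAbs(b,alpha=2))"
```

```text
top0 bench z -0.0016886553768156762
[133 167  49  51 811] ztop 0.0188 cen [0.68  0.358 0.015] ext [0.127 0.121 0.01 ] rgb [125. 121. 116.]
[445 192  25  39 745] ztop 0.0331 cen [ 0.658 -0.39   0.03 ] ext [0.069 0.047 0.013] rgb [32. 30. 33.]
[ 382  206   33   63 1457] ztop 0.0591 cen [ 0.633 -0.236  0.06 ] ext [0.017 0.066 0.015] rgb [33. 31. 31.]
[181 228  20  19 268] ztop 0.06 cen [0.562 0.262 0.057] ext [0.037 0.035 0.01 ] rgb [27. 26. 28.]
[229 228  22  22 302] ztop 0.0846 cen [0.558 0.143 0.082] ext [0.037 0.036 0.012] rgb [19. 18. 20.]
[119 256  22  19 302] ztop 0.0725 cen [0.489 0.405 0.07 ] ext [0.036 0.038 0.01 ] rgb [25.  25.  28.5]
[253 276  20  20 258] ztop 0.0674 cen [0.451 0.084 0.065] ext [0.036 0.035 0.009] rgb [24. 23. 25.]
[ 458  278   68   58 2316] ztop 0.0485 cen [ 0.427 -0.437  0.049] ext [0.117 0.137 0.059] rgb [228. 227. 217.]
[183 280  22  20 281] ztop 0.0788 cen [0.435 0.245 0.076] ext [0.035 0.036 0.01 ] rgb [27. 26. 28.]
scene0 bench z 0.0012422990236976637
[ 243  122   46   46 1400] ztop 0.0506 cen [ 0.433 -0.433  0.052] ext [0.102 0.106 0.054] rgb [164.  166.5 157. ]
[187 188  42  30 678] ztop 0.0334 cen [ 0.661 -0.388  0.031] ext [0.073 0.052 0.009] rgb [28. 28. 30.]
[ 236  196   60   48 1378] ztop 0.062 cen [ 0.635 -0.232  0.063] ext [0.018 0.065 0.012] rgb [42. 44. 44.]
[389 255  23  31 538] ztop 0.0677 cen [0.454 0.086 0.066] ext [0.038 0.039 0.008] rgb [25.  26.  26.5]
[372 294  25  39 677] ztop 0.0858 cen [0.561 0.146 0.084] ext [0.037 0.04  0.008] rgb [24. 24. 25.]
[449 295  28  36 663] ztop 0.0789 cen [0.438 0.248 0.077] ext [0.039 0.038 0.009] rgb [31. 31. 33.]
[413 340  26  34 589] ztop 0.0619 cen [0.563 0.264 0.06 ] ext [0.037 0.037 0.009] rgb [32. 32. 34.]
[492 365  31  36 719] ztop 0.0737 cen [0.492 0.406 0.072] ext [0.039 0.037 0.008] rgb [36. 36. 38.]
[ 387  413   67   48 2461] ztop 0.0194 cen [0.684 0.361 0.017] ext [0.13  0.122 0.009] rgb [106. 107. 102.]
```

View pics/ob.png

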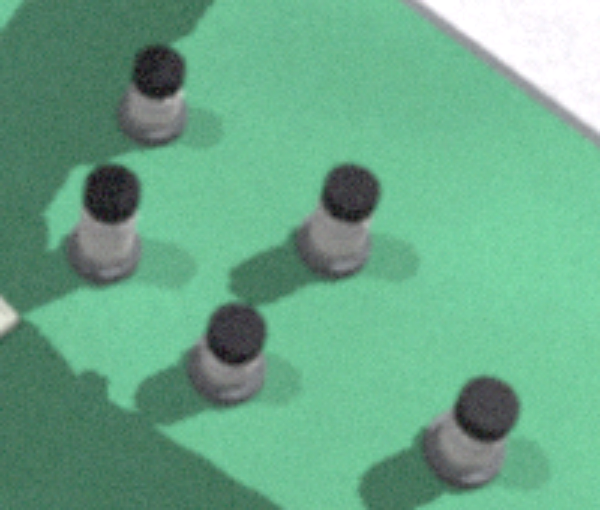

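All five objectives carry black caps. Heights match objectives 1 to 5 at (.56,.26), (.45,.085), (.49,.405), (.435,.246) and (.56,.145). I'll do the meter first, so I'm moving over to it.

Emit:
apply_moves(series=[[-0.83, -0.52, 0, 0, 0, 0, 0], [-0.83, -0.52, 0, 0, 0, 0, 0], [-0.83, -0.52, 0, 0, 0, 0, 0], [-0.83, -0.52, 0, 0, 0, 0, 0], [-0.83, -0.52, 0, 0, 0, 0, 0], [-0.83, -0.52, 0, 0, 0, 0, 0], [-0.83, -0.52, 0, 0, 0, 0, 0], [-0.83, -0.52, 0, 0, 0, 0, 0], [-0.83, -0.52, 0, 0, 0, 0, 0], [-0.83, -0.52, 0, 0, 0, 0, 0], [-0.83, -0.52, 0, 0, 0, 0, 0], [-0.83, -0.52, 0, 0, 0, 0, 0], [-0.83, -0.52, 0, 0, 0, 0, 0], [-0.83, -0.52, 0, 0, 0, 0, 0], [-0.83, -0.52, 0, 0, 0, 0, 0], [-0.83, -0.52, 0, 0, 0, 0, 0]], newtons=40)

```text
time: 1.43
tcp_pos: [0.5997, 0.1998, 0.256]
tcp_rot: [-0.388, -3.117, 0.0]
ft_force: [0.6, 0.8, -0.5]
grip_width: 0.0857
grasp_force: 0.0
```

```bash
python3 - <<'E'
from h import *
s,p,R=pose(); print(p,s['joint_positions'].round(2)); go([.54,-.22,.33],Rn.from_matrix(np.array([[-1,0,0],[0,1,0],[0,0,-1.]])))
for n in('top0','scene0'):
    im,d,c=load(n); X=cloud(c,d)
    # tray: white on the bench
    hsv=cv2.cvtColor(im,cv2.COLOR_RGB2HSV)
    m=((hsv[...,1]<60)&(hsv[...,2]>70)&(X[...,0]>.55)&(X[...,0]<.8)&(X[...,1]>-.2)&(X[...,1]<.25)&(X[...,2]<.03)).astype(np.uint8)
    k,l,st,ce=cv2.connectedComponentsWithStats(m); i=1+st[1:,4].argmax()
    cs=max(cv2.findContours((l==i).astype(np.uint8),0,1)[0],key=len)[:,0]
    W=onplane(c,cs,.01)[:,:2].astype(np.float32); print(n,st[i],cv2.minAreaRect(W))
E
```

```text
[0.59968121 0.19981739 0.25599397] [-0.59  0.41  0.23  1.68 -0.11  1.07  0.99]
shift [ -1.13 -10.54  -1.85] turn [-0.   -0.01 -2.48]
top0 [ 241  185  116   31 2819] ((0.6664020419120789, 0.002993941307067871), (0.2865748405456543, 0.06323429942131042), 88.41648864746094)
scene0 [ 252  259  105  105 3577] ((0.6689162254333496, 0.003558710217475891), (0.29028424620628357, 0.06672094762325287), 88.68440246582031)
```

Emit:
apply_moves(series=[[-0.1, -0.95, -0.17, 0, 0, -0.225, 0], [-0.1, -0.95, -0.17, 0, 0, -0.225, 0], [-0.1, -0.95, -0.17, 0, 0, -0.225, 0], [-0.1, -0.95, -0.17, 0, 0, -0.225, 0], [-0.1, -0.95, -0.17, 0, 0, -0.225, 0], [-0.1, -0.95, -0.17, 0, 0, -0.225, 0], [-0.1, -0.95, -0.17, 0, 0, -0.225, 0], [-0.1, -0.95, -0.17, 0, 0, -0.225, 0], [-0.1, -0.95, -0.17, 0, 0, -0.225, 0], [-0.1, -0.95, -0.17, 0, 0, -0.225, 0], [-0.1, -0.95, -0.17, 0, 0, -0.225, 0], [0, 0, 0, 0, 0, 0, 0]])

```text
time: 2.43
tcp_pos: [0.5844, -0.2277, 0.3325]
tcp_rot: [0.017, 3.14, -0.009]
ft_force: [-0.6, -2.1, -0.5]
grip_width: 0.0854
grasp_force: 0.0
```

```bash
python3 - <<'E'
from h import *
s,p,R=pose(); print(p,R.as_matrix().round(2)); im,d,c=snap('wrist','w1'); X=cloud(c,d); print(np.array(c['R']).round(2), -np.array(c['R']).T@np.array(c['t']))
m=((X[...,2]>.012)&(X[...,2]<.15)&(X[...,0]>.4)&(abs(X[...,1]+.24)<.1)).astype(np.uint8)
k,l,st,ce=cv2.connectedComponentsWithStats(m)
for i in range(1,k):
  if st[i,4]>200: print(st[i],np.nanmedian(X[l==i],0))
E
```

```text
[ 0.58444364 -0.22768767  0.33251231] [[-1.    0.01  0.  ]
 [ 0.01  1.   -0.01]
 [-0.   -0.01 -1.  ]]
[[ 0.01  1.   -0.01]
 [ 0.96 -0.01  0.27]
 [ 0.27 -0.01 -0.96]] [ 0.51692018 -0.22606366  0.45019651]
[ 268  105   81  150 8142] [ 0.57722383 -0.24445144  0.02868245]
```

View pics/w1.png

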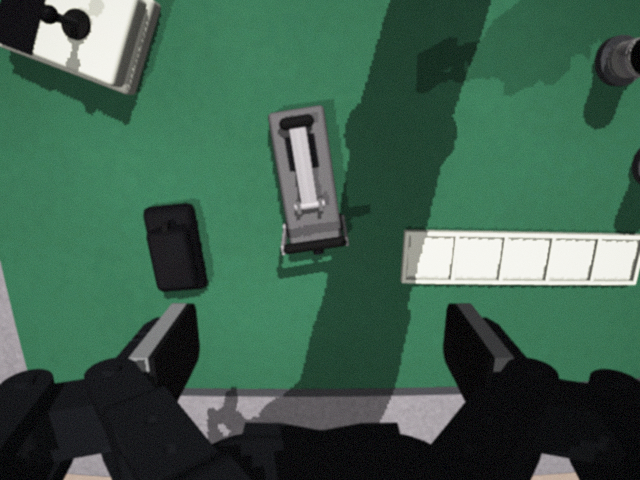

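The wrist view shows the meter with the leg's foot roller at about (296,122), the hinge at (310,208) and the grip bar at (316,243). The tray is on the right and the mouse on the left. Now I'll measure the meter's axis and the foot.

```bash
cat >> h.py <<'E'
def meter(tag):
    im,d,c=load(tag); X=cloud(c,d)
    m=((X[...,2]>.022)&(X[...,2]<.033)&(X[...,0]>.4)&(abs(X[...,1]+.24)<.1)).astype(np.uint8)
    k,l,st,ce=cv2.connectedComponentsWithStats(m); i=1+st[1:,4].argmax()
    cs=max(cv2.findContours((l==i).astype(np.uint8),0,1)[0],key=len)[:,0]
    print('body',cv2.minAreaRect(onplane(c,cs,.028)[:,:2].astype(np.float32)))
    return im,d,c,X
E
python3 - <<'E'
from h import *
im,d,c,X=meter('w1')
near=(X[...,0]<.535)&(X[...,0]>.47)&(abs(X[...,1]+.24)<.05)
v=im.max(2)
f=near&(X[...,2]>.037)&(X[...,2]<.048)&(v<60); Q=X[f]; print('foot',f.sum(),Q.mean(0),Q.min(0),Q.max(0),np.percentile(Q[:,2],90))
uv=np.argwhere(f)[:,::-1]; print('foot px',uv.mean(0),uv.min(0),uv.max(0), onplane(c,uv.mean(0),.042))
b=(X[...,2]>.05)&(X[...,2]<.1)&(X[...,0]>.58)&(abs(X[...,1]+.24)<.06)&(v<60); Q=X[b]; print('bar',Q.mean(0),Q.min(0),Q.max(0)); e=np.linalg.svd(Q-Q.mean(0))[2][0]; print(e)
E
```

```text
body ((0.5723224878311157, -0.2457851618528366), (0.1338546723127365, 0.06584017723798752), 7.970017433166504)
foot 356 [ 0.518674   -0.25253309  0.04096748] [ 0.51246069 -0.26805809  0.03701898] [ 0.52627761 -0.23651916  0.04387696] 0.04260643264464861
foot px [296.08146067 121.77808989] [280 115] [313 130] [[ 0.5186705  -0.25245945  0.042     ]]
bar [ 0.63418444 -0.23556839  0.0623489 ] [ 0.62442059 -0.26586671  0.05209195] [ 0.64333181 -0.20538288  0.06545902]
[ 0.14428055 -0.98944595  0.01341061]
```

```bash
cat >> h.py <<'E'
def down(yaw): # tool z down, tool y = world y turned by yaw
    c,s=np.cos(yaw),np.sin(yaw); return Rn.from_matrix(np.array([[-c,-s,0],[-s,c,0],[0,0,-1.]]))
E
python3 -c "
from h import *
go([.5187,-.2525,.10],down(.145))"
```

```text
shift [ 1.65 -0.73  5.79] turn [-0.03  0.   -1.54]
```

Emit:
apply_moves(series=[[0, 0, 0.8, 0, 0, -0.77, 100], [0, 0, 0.8, 0, 0, -0.77, 100], [0, 0, 0.8, 0, 0, 0, 100], [0, 0, 0.8, 0, 0, 0, 100], [0, 0, 0.8, 0, 0, 0, 100], [0, 0, 0.6, 0, 0, 0, 100], [0, 0, 0, 0, 0, 0, 100]], newtons=20)

```text
time: 3.07
tcp_pos: [0.5827, -0.2146, 0.1413]
tcp_rot: [0.243, -3.123, -0.006]
ft_force: [-1.1, 2.0, -1.0]
grip_width: 0.0521
grasp_force: 0.0
```

```bash
python3 -c "
from h import *
go([.5187,-.2525,.10],down(.145))"
```

```text
shift [ 1.72 -0.69  1.05] turn [ 0.05 -0.09  0.1 ]
```

Emit:
apply_moves(series=[[0.6, -0.25, 0, 0.05, -0.09, 0.1, 100], [0.6, -0.25, 0, 0, 0, 0, 100], [0.52, -0.19, 0, 0, 0, 0, 100], [0, 0, 0.6, 0, 0, 0, 100], [0, 0, 0.45, 0, 0, 0, 100], [0, 0, 0, 0, 0, 0, 100]])

```text
time: 3.57
tcp_pos: [0.5213, -0.2538, 0.1033]
tcp_rot: [-0.226, 3.127, -0.003]
ft_force: [-0.8, 0.3, -0.3]
grip_width: 0.052
grasp_force: 0.0
```

```bash
python3 -c "
from h import *
go([.5187,-.2525,.056],down(.145)); snap('wrist','w2')"
```

```text
shift [0.07 0.04 1.18] turn [-0.03  0.06 -0.01]
```

View pics/w2.png

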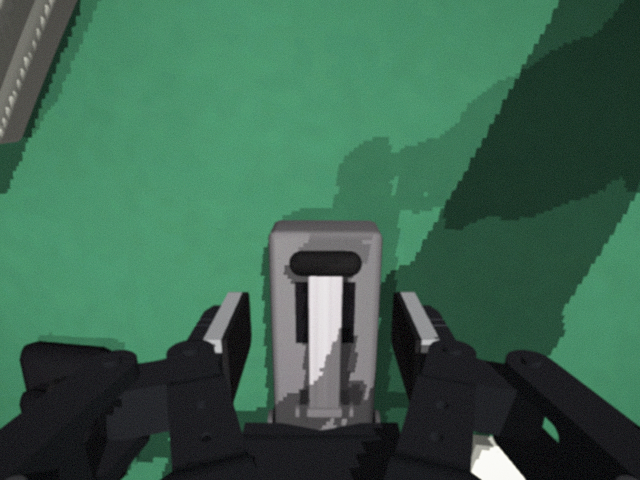

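The foot roller is at (326,263), centred between the fingers at columns 237 and 405. Going down to pinch it.

Emit:
apply_moves(series=[[0.04, 0.02, 0.6, 0, 0.06, 0, 100], [0.03, 0.02, 0.5, 0, 0, 0, 100], [0, 0, 0.08, 0, 0, 0, 100], [0, 0, 0, 0, 0, 0, 100], [0, 0, 0, 0, 0, 0, 255], [0, 0, 0, 0, 0, 0, 255], [0, 0, 0, 0, 0, 0, 255], [0, 0, 0, 0, 0, 0, 255]], newtons=20)

```text
time: 4.28
tcp_pos: [0.521, -0.2543, 0.0593]
tcp_rot: [-0.225, 3.128, -0.008]
ft_force: [-1.5, 2.0, 5.9]
grip_width: 0.0315
grasp_force: 19.4
```

Emit:
apply_moves(series=[[-0.01, 0, -0.2, 0, 0, 0, 255], [-0.03, 0, -0.2, 0, 0, 0, 255], [0, 0, 0, 0, 0, 0, 255]], newtons=20)

```text
time: 4.53
tcp_pos: [0.5224, -0.2541, 0.0756]
tcp_rot: [-0.225, 3.128, -0.009]
ft_force: [0.2, 0.6, -1.6]
grip_width: 0.0311
grasp_force: 20.0
```

Emit:
apply_moves(series=[[-0.05, 0, -0.2, 0, 0, 0, 255], [-0.07, 0, -0.19, 0, 0, 0, 255], [-0.09, 0, -0.185, 0, 0, 0, 255], [-0.11, 0, -0.175, 0, 0, 0, 255], [-0.125, 0, -0.16, 0, 0, 0, 255], [-0.14, 0, -0.15, 0, 0, 0, 255], [0, 0, 0, 0, 0, 0, 255]], newtons=20)

```text
time: 5.12
tcp_pos: [0.5469, -0.2501, 0.1177]
tcp_rot: [-0.227, 3.127, -0.009]
ft_force: [0.5, 1.3, -0.5]
grip_width: 0.0002
grasp_force: 0.0
```

```bash
python3 -c "
from h import *
im,d,c=snap('wrist','w3'); a,_,_=snap('top','t3'); b,_,_=snap('scene','s3')
o=np.hstack([cv2.resize(im,(400,300)),cv2.resize(b[180:260,220:327],(400,300))]); cv2.imwrite('pics/c3.png',o[:,:,::-1])"
```

```text
(no output)
```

View pics/c3.png

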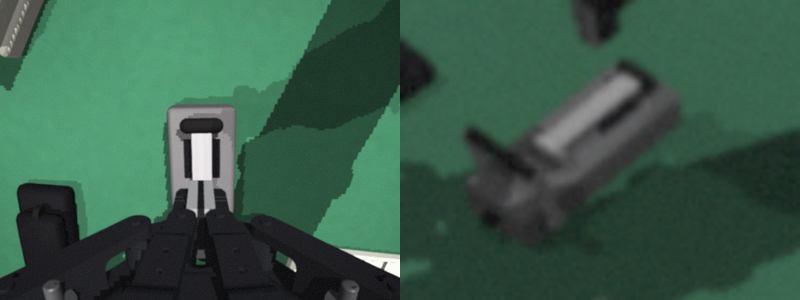

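The wrist picture shows the leg still folded, with the foot at about (202,125) of the half-size frame. The fingers slipped off its rounded ends because they gripped too high. I'll re-measure the foot and grip about 7 mm lower.

```bash
python3 -c "
from h import *
im,d,c=load('w3'); X=cloud(c,d); v=im.max(2)
f=(X[...,0]<.56)&(X[...,0]>.47)&(abs(X[...,1]+.25)<.03)&(X[...,2]>.037)&(X[...,2]<.05)&(v<60)
uv=np.argwhere(f)[:,::-1]; print(f.sum(),uv.mean(0),uv.min(0),uv.max(0)); P=onplane(c,uv.mean(0),.041); print(P, X[f].mean(0))
meter('w3')
go([P[0,0],P[0,1],.10],down(.145))"
```

```text
1465 [321.73037543 200.91535836] [288 189] [356 213]
[[ 0.51727126 -0.25472227  0.041     ]] [ 0.51728564 -0.25472325  0.04093236]
body ((0.5514529347419739, -0.24937862157821655), (0.09518655389547348, 0.0551069937646389), 9.247065544128418)
shift [ 0.68 -0.01  0.39] turn [-0.05  0.03 -0.01]
```

Emit:
apply_moves(series=[[0, 0, 0, 0, 0, 0, 110], [0.34, 0, 0, -0.05, 0.03, 0, 110], [0.34, 0, 0, 0, 0, 0, 110], [0, 0, 0, 0, 0, 0, 110], [0, 0, 0.6, 0, 0, 0, 110], [0, 0, 0.6, 0, 0, 0, 110], [0, 0, 0.35, 0, 0, 0, 110], [0, 0, 0.18, 0, 0, 0, 110], [0, 0, 0, 0, 0, 0, 110], [0, 0, 0, 0, 0, 0, 110]], newtons=30)

```text
time: 6.1
tcp_pos: [0.5163, -0.2539, 0.05]
tcp_rot: [0.224, -3.132, -0.005]
ft_force: [-13.8, 8.0, 38.2]
grip_width: 0.0488
grasp_force: 19.7
```

Emit:
apply_moves(series=[[0, 0, -0.1, 0, 0, 0, 110], [0, 0, -0.05, 0, 0, 0, 110]])

```text
time: 6.27
tcp_pos: [0.5176, -0.2544, 0.0537]
tcp_rot: [-0.225, 3.132, -0.0]
ft_force: [-0.7, 0.0, -0.0]
grip_width: 0.0488
grasp_force: 0.0
```

Emit:
apply_moves(series=[[0, 0, -0.03, 0, 0, 0, 255], [0, 0, 0, 0, 0, 0, 255], [0, 0, 0, 0, 0, 0, 255], [0, 0, 0, 0, 0, 0, 255]], newtons=30)

```text
time: 6.6
tcp_pos: [0.5176, -0.2545, 0.0543]
tcp_rot: [-0.225, 3.133, -0.0]
ft_force: [-1.4, -0.0, 7.7]
grip_width: 0.0314
grasp_force: 29.0
```

Emit:
apply_moves(series=[[-0.01, 0, -0.2, 0, 0, 0, 255], [-0.03, 0, -0.2, 0, 0, 0, 255], [-0.05, 0, -0.2, 0, 0, 0, 255], [0, 0, 0, 0, 0, 0, 255]], newtons=45)

```text
time: 6.93
tcp_pos: [0.5217, -0.2537, 0.0793]
tcp_rot: [-0.226, 3.132, -0.0]
ft_force: [0.8, 0.3, -3.1]
grip_width: 0.0301
grasp_force: 44.6
```

```bash
python3 -c "
from h import *
im,d,c=snap('wrist','w4'); cv2.imwrite('pics/c4.png',im[180:,150:490,::-1])"
```

```text
(no output)
```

View pics/c4.png

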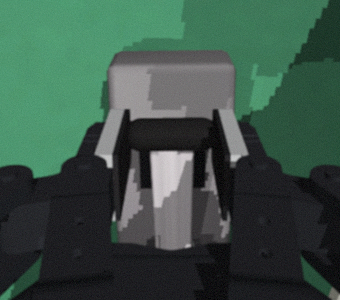

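The foot is pinched between the tips at about (173,135) of the crop and the leg is lifting. Continuing along the arc.

Emit:
apply_moves(series=[[-0.035, 0, -0.095, 0, 0, 0, 255], [-0.035, 0, -0.095, 0, 0, 0, 255], [-0.045, 0, -0.093, 0, 0, 0, 255], [-0.045, 0, -0.092, 0, 0, 0, 255], [-0.055, 0, -0.088, 0, 0, 0, 255], [-0.055, 0, -0.088, 0, 0, 0, 255]], newtons=45)

```text
time: 7.48
tcp_pos: [0.532, -0.2519, 0.1004]
tcp_rot: [-0.226, 3.133, 0.0]
ft_force: [1.3, 1.0, -4.1]
grip_width: 0.0301
grasp_force: 44.7
```

Emit:
apply_moves(series=[[-0.06, 0, -0.08, 0, 0, 0, 255], [-0.065, 0, -0.08, 0, 0, 0, 255], [-0.07, 0, -0.075, 0, 0, 0, 255], [-0.07, 0, -0.075, 0, 0, 0, 255], [-0.075, 0, -0.068, 0, 0, 0, 255], [-0.08, 0, -0.068, 0, 0, 0, 255]], newtons=45)

```text
time: 7.98
tcp_pos: [0.5487, -0.2498, 0.1182]
tcp_rot: [-0.225, 3.133, -0.0]
ft_force: [0.1, 0.9, -1.4]
grip_width: 0.0297
grasp_force: 44.8
```

```bash
python3 -c "
from h import *
im,d,c=snap('wrist','w5');b,_,_=snap('scene','s5')
o=np.hstack([cv2.resize(im,(400,300)),cv2.resize(b[170:260,220:340],(400,300))]); cv2.imwrite('pics/c5.png',o[:,:,::-1])"
```

```text
(no output)
```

View pics/c5.png

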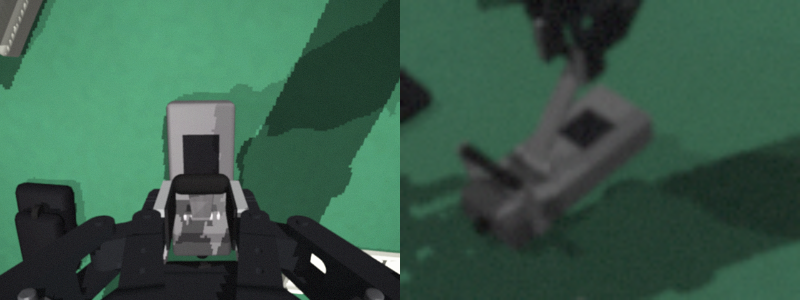

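The leg is lifted to about 0.9 rad and the meter is still flat. Releasing it so the spring throws it open, then rising.

Emit:
apply_moves(series=[[0, 0, 0, 0, 0, 0, 100], [0, 0, 0, 0, 0, 0, 100], [0, 0, 0, 0, 0, 0, 100], [0, 0, -0.2, 0, 0, 0, 100], [0, 0, -0.6, 0, 0, 0, 100], [0, 0, -0.8, 0, 0, 0, 100], [0.2, 0, -0.8, 0, 0, 0, 100], [0.4, 0, -0.8, 0, 0, 0, 100], [0.4, 0, -0.6, 0, 0, 0, 100], [0, 0, 0, 0, 0, 0, 100]])

```text
time: 8.92
tcp_pos: [0.5081, -0.2584, 0.276]
tcp_rot: [-0.219, 3.127, -0.005]
ft_force: [-0.1, -0.3, -0.0]
grip_width: 0.0517
grasp_force: 0.0
```

```bash
python3 - <<'E'
from h import *
im,d,c=snap('wrist','w6'); cv2.imwrite('pics/c6.png',im[...,::-1]); X=cloud(c,d); v=im.max(2)
print(pose()[1])
W=(X[...,0]>.45)&(X[...,0]<.68)&(abs(X[...,1]+.245)<.06)
for n,m in(('foot',W&(X[...,2]>.085)&(X[...,2]<.13)),('bar',W&(X[...,0]>.6)&(X[...,2]>.048)&(X[...,2]<.08)&(v<60))):
    Q=X[m]; print(n,m.sum(),Q.mean(0),Q.min(0),Q.max(0),np.argwhere(m)[:,::-1].mean(0))
meter('w6')
E
```

```text
[ 0.50867777 -0.25716909  0.27347469]
foot 700 [ 0.55314765 -0.24952776  0.10989545] [ 0.54646435 -0.26598834  0.08507037] [ 0.57064058 -0.23304896  0.11367597] [325.66571429 279.69428571]
bar 666 [ 0.63005204 -0.23705837  0.06199549] [ 0.62193919 -0.26605199  0.05596158] [ 0.63969228 -0.20753053  0.06533537] [326.83783784 340.73423423]
body ((0.5725597143173218, -0.24586452543735504), (0.14302441477775574, 0.06557720899581909), 8.172711372375488)
```

View pics/c6.png

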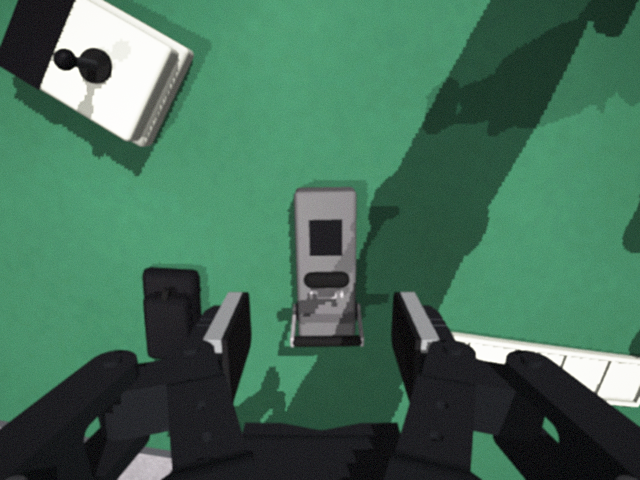

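The leg stands open, with its foot at (326,280) about 110 mm up, which is the locked geometry. The grip bar is at (327,341). Now I turn the tool a quarter turn to grip the bar across.

```bash
python3 -c "
from h import *
print(pose()[0]['joint_positions'].round(2))
for y in(.145+np.pi/2,.145-np.pi/2): go([.625,-.238,.15],down(y))"
```

```text
[ 0.08  0.29  0.35  1.82 -0.11  1.05  2.18]
shift [-2.93  0.07  3.1 ] turn [ -0.06   0.02 -15.75]
shift [-2.93  0.07  3.1 ] turn [ 0.02  0.06 15.67]
```

Emit:
apply_moves(series=[[0, 0, 0, 0, 0, 0.98, 140], [0, 0, 0, 0, 0, 0.98, 140], [0, 0, 0, 0, 0, 0.98, 140], [0, 0, 0, 0, 0, 0.98, 140], [0, 0, 0, 0, 0, 0.98, 140], [0, 0, 0, 0, 0, 0.98, 140], [0, 0, 0, 0, 0, 0.98, 140], [0, 0, 0, 0, 0, 0.98, 140], [0, 0, 0, 0, 0, 0.98, 140], [0, 0, 0, 0, 0, 0.98, 140], [0, 0, 0, 0, 0, 0.98, 140], [0, 0, 0, 0, 0, 0.98, 140], [0, 0, 0, 0, 0, 0.98, 140], [0, 0, 0, 0, 0, 0.98, 140], [0, 0, 0, 0, 0, 0.98, 140], [0, 0, 0, 0, 0, 0.98, 140], [0, 0, 0, 0, 0, 0, 140]])

```text
time: 10.38
tcp_pos: [0.5088, -0.2548, 0.2688]
tcp_rot: [-2.055, -2.374, 0.002]
ft_force: [0.9, -0.7, 0.1]
grip_width: 0.0386
grasp_force: 0.0
```

```bash
python3 -c "
from h import *
print(pose()[0]['joint_positions'].round(2),pose()[0]['grip_width'])
go([.631,-.237,.13],down(.145-np.pi/2))"
```

```text
[-0.16  0.33  0.66  1.83 -0.23  1.05  0.73] 0.03857575200019903
shift [0.   3.09 3.47] turn [-0.02 -0.   -0.01]
```

Emit:
apply_moves(series=[[0, 0.8, 0, 0, 0, 0, 140], [0, 0.8, 0, 0, 0, 0, 140], [0, 0.8, 0, 0, 0, 0, 140], [0, 0.69, 0, 0, 0, 0, 140], [0, 0, 0.8, 0, 0, 0, 140], [0, 0, 0.8, 0, 0, 0, 140], [0, 0, 0.8, 0, 0, 0, 140], [0, 0, 0.8, 0, 0, 0, 140], [0, 0, 0.27, 0, 0, 0, 140], [0, 0, 0, 0, 0, 0, 140]])

```text
time: 11.22
tcp_pos: [0.629, -0.2361, 0.1273]
tcp_rot: [-2.046, -2.375, 0.004]
ft_force: [-0.3, -0.3, 0.4]
grip_width: 0.0385
grasp_force: 0.0
```

```bash
python3 -c "
from h import *
go([.631,-.237,.066],down(.145-np.pi/2))
im,d,c=snap('wrist','w7'); X=cloud(c,d)
m=(X[...,0]>.6)&(X[...,0]<.66)&(abs(X[...,1]+.237)<.045)&(X[...,2]>.05)&(X[...,2]<.075)&(im.max(2)<60);Q=X[m];print(m.sum(),Q.mean(0),Q.min(0),Q.max(0))"
```

```text
shift [-0.03  0.06  1.53] turn [-0.06 -0.03  0.04]
2311 [ 0.63157782 -0.23453648  0.06257335] [ 0.62326468 -0.26580947  0.05832189] [ 0.64009767 -0.20620858  0.06537632]
```

Emit:
apply_moves(series=[[0, 0.06, 0.5, -0.06, -0.03, 0.04, 140], [0, 0.03, 0.5, 0, 0, 0, 140], [0, 0, 0.5, 0, 0, 0, 140], [0, 0, 0.04, 0, 0, 0, 140], [0, 0, 0, 0, 0, 0, 255], [0, 0, 0, 0, 0, 0, 255], [0, 0, 0, 0, 0, 0, 255], [0, 0, 0, 0, 0, 0, 255]], newtons=60)

```text
time: 11.93
tcp_pos: [0.6363, -0.2378, 0.0719]
tcp_rot: [2.051, 2.367, 0.006]
ft_force: [-0.1, -0.6, 5.0]
grip_width: 0.0074
grasp_force: 58.9
```

Emit:
apply_moves(series=[[0, 0, -0.4, 0, 0, 0, 255], [0, -0.05, -0.4, 0, 0, 0, 255], [0, -0.1, -0.4, 0, 0, 0, 255], [0, -0.15, -0.4, 0, 0, 0, 255], [0, -0.2, -0.4, 0, 0, 0, 255], [0, -0.25, -0.4, 0, 0, 0, 255], [0, -0.25, -0.4, 0, 0, 0, 255], [0, -0.25, -0.4, 0, 0, 0, 255], [0, -0.2, -0.4, 0, 0, 0, 255], [0, 0, -0.4, 0, 0, 0, 255], [0, 0, 0, 0, 0, 0, 255], [0, 0, 0, 0, 0, 0, 255], [0, 0, 0, 0, 0, 0, 255]], newtons=60)

```text
time: 13.02
tcp_pos: [0.5758, -0.2443, 0.2285]
tcp_rot: [2.054, 2.371, 0.004]
ft_force: [-0.2, 0.7, -5.1]
grip_width: 0.0074
grasp_force: 59.6
```

```bash
python3 -c "
from h import *
im,d,c=snap('wrist','w8');b,d2,c2=snap('scene','s8')
o=np.hstack([cv2.resize(im,(400,300)),cv2.resize(b[140:260,220:380],(400,300))]); cv2.imwrite('pics/c8.png',o[:,:,::-1])"
```

```text
(no output)
```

View pics/c8.png

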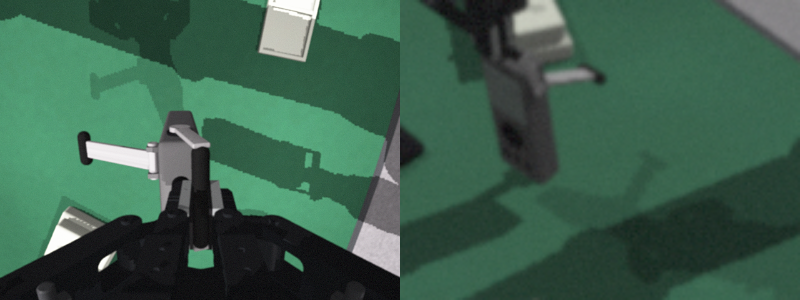

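The meter hangs upright from the gripped bar at about (200,170) of the left half, with the leg pointing toward the robot. Lowering it onto the bench.

Emit:
apply_moves(series=[[0, 0, 0.35, 0, 0, 0, 255], [0, 0, 0.35, 0, 0, 0, 255], [0, 0, 0.25, 0, 0, 0, 255], [0, 0, 0.1, 0, 0, 0, 255], [0, 0, 0.05, 0, 0, 0, 255], [0, 0, 0, 0, 0, 0, 255], [0, 0, 0, 0, 0, 0, 255]])

```text
time: 13.7
tcp_pos: [0.577, -0.2453, 0.1855]
tcp_rot: [2.054, 2.369, 0.004]
ft_force: [0.5, -0.1, -4.4]
grip_width: 0.0072
grasp_force: 59.6
```

Emit:
apply_moves(series=[[0, 0, 0.05, 0, 0, 0, 255], [0, 0, 0.05, 0, 0, 0, 255], [0, 0, 0.05, 0, 0, 0, 255], [0, 0, 0, 0, 0, 0, 255]])

```text
time: 14.03
tcp_pos: [0.5778, -0.2455, 0.1803]
tcp_rot: [2.052, 2.367, 0.006]
ft_force: [0.1, -0.2, 1.9]
grip_width: 0.0071
grasp_force: 60.4
```

Emit:
apply_moves(series=[[0, -0.2, -0.03, 0, 0, 0, 255], [0, -0.2, -0.01, 0, 0, 0, 255], [0, -0.2, 0.01, 0, 0, 0, 255], [0, -0.2, 0.022, 0, 0, 0, 255], [0, -0.2, 0.037, 0, 0, 0, 255], [0, -0.2, 0.05, 0, 0, 0, 255], [0, -0.2, 0.065, 0, 0, 0, 255], [0, -0.18, 0.06, 0, 0, 0, 255], [0, 0, 0, 0, 0, 0, 255], [0, 0, 0, 0, 0, 0, 255]])

```text
time: 14.87
tcp_pos: [0.5138, -0.2543, 0.1708]
tcp_rot: [2.054, 2.369, 0.004]
ft_force: [-0.2, -0.7, -1.3]
grip_width: 0.008
grasp_force: 60.0
```

```bash
python3 -c "
from h import *
im,d,c=snap('wrist','w9');b,d2,c2=snap('scene','s9')
o=np.hstack([cv2.resize(im,(400,300)),cv2.resize(b[140:260,220:380],(400,300))]); cv2.imwrite('pics/c9.png',o[:,:,::-1])"
```

```text
(no output)
```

View pics/c9.png

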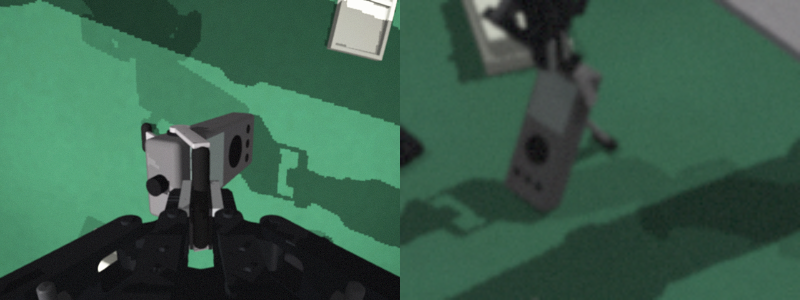

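The meter leans back with the leg toward the bench. I'll lower it slightly, release and rise to check.

Emit:
apply_moves(series=[[0, 0, 0.06, 0, 0, 0, 255], [0, 0, 0, 0, 0, 0, 255], [0, 0, 0, 0, 0, 0, 160], [0, 0, 0, 0, 0, 0, 160], [0, 0, 0, 0, 0, 0, 160], [0, 0, 0, 0, 0, 0, 160], [0, 0, -0.3, 0, 0, 0, 160], [0, 0, -0.6, 0, 0, 0, 160], [0, 0.3, -0.8, 0, 0, 0, 160], [0, 0.6, -0.8, 0, 0, 0, 160], [0, 0.5, -0.6, 0, 0, 0, 160], [0, 0, 0, 0, 0, 0, 255], [0, 0, 0, 0, 0, 0, 255]])

```text
time: 16.05
tcp_pos: [0.5704, -0.2456, 0.2944]
tcp_rot: [2.05, 2.369, 0.006]
ft_force: [-0.2, -0.8, -1.5]
grip_width: 0.0084
grasp_force: 0.0
```

```bash
python3 - <<'E'
from h import *
s,p,R=pose(); print(p,s['grip_width'])
im,d,c=snap('wrist','w10');b,d2,c2=snap('scene','s10');X=cloud(c,d);X2=cloud(c2,d2)
a,d3,c3=snap('top','t10');X3=cloud(c3,d3)
for n,I,Y in(('w',im,X),('s',b,X2),('t',a,X3)):
    W=(Y[...,0]>.38)&(Y[...,0]<.66)&(abs(Y[...,1]+.25)<.07)
    m=W&(Y[...,2]>.135)&(Y[...,2]<.18)&(I.max(2)<90); Q=Y[m]
    if len(Q): print(n,'bar',len(Q),np.median(Q,0).round(4),Q.min(0).round(3),Q.max(0).round(3))
    m=W&(Y[...,2]>.01)&(Y[...,2]<.135); Q=Y[m]
    if len(Q): print(n,'body',len(Q),Q.min(0).round(3),Q.max(0).round(3))
    m=W&(Y[...,2]<.022)&(Y[...,2]>.007)&(Y[...,0]<.46)&(I.max(2)<60); Q=Y[m]
    if len(Q): print(n,'foot',len(Q),np.median(Q,0).round(4),Q.max(0).round(3))
cv2.imwrite('pics/c10.png',np.hstack([cv2.resize(im,(400,300)),cv2.resize(b[140:260,220:380],(400,300))])[:,:,::-1])
E
```

```text
[ 0.57038652 -0.24560952  0.29443965] 0.008389597287600569
w bar 1981 [ 0.5155 -0.2534  0.1581] [ 0.48  -0.284  0.135] [ 0.526 -0.219  0.162]
w body 7170 [ 0.452 -0.287  0.01 ] [ 0.574 -0.217  0.135]
w foot 24 [ 0.4554 -0.2469  0.0099] [ 0.458 -0.245  0.013]
s bar 160 [ 0.5148 -0.2493  0.1564] [ 0.479 -0.284  0.135] [ 0.525 -0.217  0.164]
s body 1395 [ 0.449 -0.287  0.01 ] [ 0.573 -0.215  0.135]
s foot 15 [ 0.4568 -0.2501  0.0107] [ 0.46  -0.242  0.014]
```

View pics/c10.png

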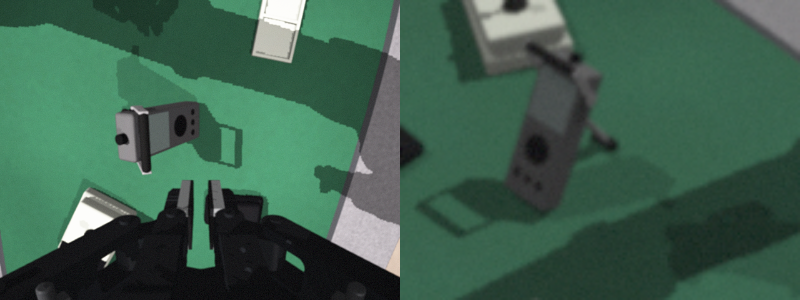

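The meter stands on its leg: foot at (0.456,-0.25), top about 13 mm, face toward +x. The handle still points up and slightly forward, so I push it back with closed fingers.

Emit:
apply_moves(series=[[0, 0, 0.8, 0, 0, 0, 255], [0, 0, 0.8, 0, 0, 0, 255], [0, 0, 0.8, 0, 0, 0, 255], [0, 0, 0.51, 0, 0, 0, 255], [0, 0, 0, 0, 0, 0, 255], [0, -0.2, 0, 0, 0, 0, 255], [0, -0.2, 0, 0, 0, 0, 255], [0, -0.2, 0, 0, 0, 0, 255], [0, -0.2, 0, 0, 0, 0, 255], [0, -0.2, 0, 0, 0, 0, 255], [0, -0.2, 0, 0, 0, 0, 255], [0, -0.2, 0, 0, 0, 0, 255], [0, -0.2, 0.02, 0, 0, 0, 255], [0, -0.2, 0.06, 0, 0, 0, 255], [0, -0.18, 0.09, 0, 0, 0, 255], [0, -0.1, 0.09, 0, 0, 0, 255], [0, 0, 0, 0, 0, 0, 255]])

```text
time: 17.62
tcp_pos: [0.4856, -0.2577, 0.1646]
tcp_rot: [2.056, 2.37, 0.004]
ft_force: [-0.2, 0.7, -0.3]
grip_width: 0.0001
grasp_force: 0.0
```

```bash
python3 - <<'E'
from h import *
s,p,R=pose(); print(p,s['grip_width'],s['ft_force'])
b,d2,c2=snap('scene','s11');X=cloud(c2,d2); im,d,c=snap('wrist','w11')
W=(X[...,0]>.38)&(X[...,0]<.6)&(abs(X[...,1]+.25)<.07)
m=W&(X[...,2]<.022)&(X[...,2]>.007)&(X[...,0]<.46)&(b.max(2)<60); print('foot',np.median(X[m],0),m.sum())
cv2.imwrite('pics/c11.png',np.hstack([cv2.resize(im,(400,300)),cv2.resize(b[140:260,220:380],(400,300))])[:,:,::-1])
E
```

```text
[ 0.4856178 -0.2577268  0.1645958] 0.00011696934898479551 [-0.21868001  0.73478345 -0.33407652]
foot [ 0.45718639 -0.2464707   0.00998692] 13
```

View pics/c11.png

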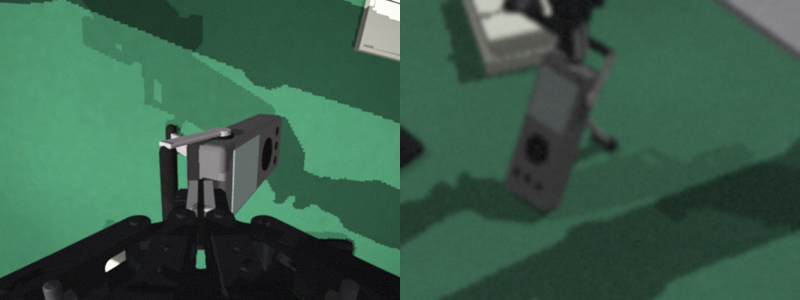

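The handle now points up and back at about (170,170) of the left half, and the meter hasn't moved. Next I press it down from above.

Emit:
apply_moves(series=[[0, 0, -0.6, 0, 0, 0, 255], [0, 0, -0.4, 0, 0, 0, 255], [0, -0.4, 0, 0, 0, 0, 255], [0, -0.32, 0, 0, 0, 0, 255], [0, 0, 0.5, 0, 0, 0, 255], [0, 0, 0.25, 0, 0, 0, 255], [0, 0, 0.2, 0, 0, 0, 255], [0, 0, 0.2, 0, 0, 0, 255], [0, 0, 0.14, 0, 0, 0, 255], [0, 0, 0, 0, 0, 0, 255]])

```text
time: 18.55
tcp_pos: [0.4584, -0.2615, 0.152]
tcp_rot: [2.055, 2.371, 0.002]
ft_force: [-1.2, 0.6, -0.3]
grip_width: -0.0001
grasp_force: 0.0
```

Emit:
apply_moves(series=[[0, 0, -0.4, 0, 0, 0, 255], [0, 0, -0.8, 0, 0, 0, 255], [0, 0.4, -0.8, 0, 0, 0, 255], [0, 0.6, -0.8, 0, 0, 0, 255], [0, 0.6, -0.6, 0, 0, 0, 255], [0, 0.4, 0, 0, 0, 0, 255], [0, 0, 0, 0, 0, 0, 255]])

```text
time: 19.13
tcp_pos: [0.5421, -0.2487, 0.2919]
tcp_rot: [2.045, 2.37, 0.008]
ft_force: [-0.1, 0.8, -0.4]
grip_width: -0.0003
grasp_force: 0.0
```

```bash
python3 - <<'E'
from h import *
s,p,R=pose(); print(p,s['joint_positions'].round(2))
for n in('wrist','scene'):
    b,d2,c2=snap(n,n[0]+'12');X=cloud(c2,d2)
    W=(X[...,0]>.38)&(X[...,0]<.6)&(abs(X[...,1]+.25)<.07)
    m=W&(X[...,2]<.022)&(X[...,2]>.007)&(X[...,0]<.465)&(b.max(2)<60); print(n,'foot',np.median(X[m],0).round(4),m.sum())
    m=W&(X[...,2]>.09)&(X[...,0]<.475); print('back thing',m.sum(),X[m].min(0).round(3),X[m].max(0).round(3),np.median(X[m],0).round(3))
    m=W&(X[...,2]>.08); print('top',X[m].max(0).round(4))
# face plane slope along meter
    m=W&(X[...,2]>.02)&(X[...,2]<.11)&(X[...,0]>.5); Q=X[m]; u=Q[:,0]*.9895+Q[:,1]*.1445; print('lean',np.arctan(-np.polyfit(Q[:,2],u,1)[0]),len(Q))
E
```

```text
[ 0.54212052 -0.24871481  0.29193622] [-0.18  0.36  0.66  1.75 -0.25  1.1   0.71]
wrist foot [ 0.4525 -0.2486  0.0109] 38
back thing 1477 [ 0.446 -0.294  0.109] [ 0.475 -0.226  0.128] [ 0.456 -0.257  0.117]
top [ 0.6    -0.2213  0.3647]
lean 0.5099827975954762 4433
scene foot [ 0.456  -0.2542  0.01  ] 22
back thing 135 [ 0.444 -0.294  0.109] [ 0.475 -0.222  0.13 ] [ 0.456 -0.247  0.117]
top [ 0.5998 -0.1912  0.5708]
lean 0.49864271898829216 959
```

The meter is done: the lean reads about 0.50 rad from two views and the handle points almost level back. Now the caps, starting with a fresh look at all of them.

```bash
cat >> h.py <<'E'
def plan(p,yaw):
    "turn wanted first, then shift in the turned frame"
    s,p0,R0=pose(); R=down(yaw); print('turn',np.round((R0.inv()*R).as_rotvec()/.1,2),'then shift',np.round(R.inv().apply(np.array(p)-p0)/.04,2),'at',p0.round(4),s['grip_width'].round(4))
def caps(tag,xy=None,r=.05,zlo=.045):
    im,d,c=load(tag); X=cloud(c,d); s=X
    m=((X[...,2]>zlo)&(X[...,2]<.1)&(X[...,0]>.35)&(X[...,0]<.65)&(X[...,1]>.0)&(X[...,1]<.55)&(im.max(2)<75))
    if xy is not None: m&=np.hypot(X[...,0]-xy[0],X[...,1]-xy[1])<r
    k,l,st,ce=cv2.connectedComponentsWithStats(m.astype(np.uint8)); out=[]
    for i in range(1,k):
        if st[i,4]<60: continue
        q=l==i; zt=np.percentile(X[...,2][q],95); t=q&(X[...,2]>zt-.005)
        cs=max(cv2.findContours(t.astype(np.uint8),0,1)[0],key=len)[:,0]
        W=onplane(c,cs,zt-.001)[:,:2].astype(np.float32); (cx,cy),rr=cv2.minEnclosingCircle(W)
        e=cv2.minAreaRect(W); out.append((round(cx,4),round(cy,4),round(float(zt),4),round(rr,4))); print('cap',out[-1],np.round(e[0],4))
    return out
def tray(tag):
    im,d,c=load(tag); X=cloud(c,d); hsv=cv2.cvtColor(im,cv2.COLOR_RGB2HSV)
    m=((hsv[...,1]<60)&(hsv[...,2]>70)&(X[...,0]>.55)&(X[...,0]<.8)&(X[...,1]>-.2)&(X[...,1]<.25)&(X[...,2]<.03)).astype(np.uint8)
    k,l,st,ce=cv2.connectedComponentsWithStats(cv2.morphologyEx(m,cv2.MORPH_CLOSE,np.ones((9,9)))); i=1+st[1:,4].argmax()
    cs=max(cv2.findContours((l==i).astype(np.uint8),0,1)[0],key=len)[:,0]
    print('tray',tag,cv2.minAreaRect(onplane(c,cs,.01)[:,:2].astype(np.float32)))
E
python3 - <<'E'
from h import *
snap('top','t13'); snap('scene','s13')
for t in('t13','s13'): caps(t); tray(t)
plan([.453,.086,.20],-1.58)
E
```

```text
cap (0.5854, 0.1778, 0.0855, 0.0191) [0.5859 0.1773]
cap (0.5613, 0.261, 0.0615, 0.0188) [0.5621 0.263 ]
cap (0.4881, 0.4038, 0.0728, 0.0194) [0.4888 0.4039]
cap (0.4504, 0.0827, 0.0671, 0.0186) [0.4497 0.0852]
cap (0.4344, 0.2443, 0.0785, 0.019) [0.4345 0.2455]
tray t13 ((0.6665762662887573, 0.003029152750968933), (0.2864415645599365, 0.06395918130874634), 88.68241882324219)
cap (0.4537, 0.087, 0.0682, 0.0199) [0.4539 0.0862]
cap (0.4387, 0.2484, 0.0797, 0.0193) [0.4388 0.2487]
cap (0.5886, 0.1809, 0.0856, 0.0197) [0.5885 0.1807]
cap (0.5632, 0.2646, 0.0622, 0.0197) [0.5629 0.2639]
cap (0.4941, 0.4056, 0.074, 0.0203) [0.4931 0.4059]
tray s13 ((0.6691106557846069, 0.004367277026176453), (0.2914740741252899, 0.06674276292324066), 88.45868682861328)Traceback (most recent call last):
  File "<stdin>", line 4, in <module>
  File "h.py", line 38, in plan
    s,p0,R0=pose(); R=down(yaw); print('turn',np.round((R0.inv()*R).as_rotvec()/.1,2),'then shift',np.round(R.inv().apply(np.array(p)-p0)/.04,2),'at',p0.round(4),s['grip_width'].round(4))
                                                                                                                                                                  ^^^^^^^^^^^^^^^^^^^^^
AttributeError: 'float' object has no attribute 'round'
```

```bash
sed -i "s/s\['grip_width'\].round(4)/round(s['grip_width'],4)/" h.py; python3 -c "
from h import *
plan([.452,.086,.19],-1.58)"
```

```text
turn [0.05 0.02 1.51] then shift [ 8.4  -2.18  2.48] at [ 0.536  -0.2507  0.2893] 0.0003
```

Emit:
apply_moves(series=[[0, 0, 0, 0.05, 0.02, 0.76, 0], [0, 0, 0, 0, 0, 0.75, 0], [0.84, -0.22, 0, 0, 0, 0, 0], [0.84, -0.22, 0, 0, 0, 0, 0], [0.84, -0.22, 0.2, 0, 0, 0, 0], [0.84, -0.22, 0.3, 0, 0, 0, 0], [0.84, -0.22, 0.3, 0, 0, 0, 0], [0.84, -0.22, 0.3, 0, 0, 0, 0], [0.84, -0.22, 0.4, 0, 0, 0, 0], [0.84, -0.22, 0.4, 0, 0, 0, 0], [0.84, -0.22, 0.4, 0, 0, 0, 0], [0.84, -0.2, 0.18, 0, 0, 0, 0], [0, 0, 0, 0, 0, 0, 0]])

```text
time: 20.42
tcp_pos: [0.4495, 0.0917, 0.1883]
tcp_rot: [-2.221, -2.219, 0.004]
ft_force: [0.0, -0.7, 0.8]
grip_width: 0.0854
grasp_force: 0.0
```

```bash
python3 -c "
from h import *
snap('wrist','w14'); o=caps('w14',(.452,.086))
plan([o[0][0],o[0][1],.080],-1.58)"
```

```text
cap (0.4527, 0.085, 0.0663, 0.0192) [0.4529 0.0852]
turn [-0.02  0.01  0.06] then shift [-0.09  0.05  2.73] at [0.4509 0.0887 0.1892] 0.0854
```

Emit:
apply_moves(series=[[-0.05, 0.03, 0.7, 0, 0, 0.06, 60], [-0.04, 0.02, 0.7, 0, 0, 0, 60], [0, 0, 0.7, 0, 0, 0, 60], [0, 0, 0.4, 0, 0, 0, 60], [0, 0, 0.23, 0, 0, 0, 60], [0, 0, 0, 0, 0, 0, 255], [0, 0, 0, 0, 0, 0, 255], [0, 0, 0, 0, 0, 0, 255], [0, 0, 0, 0, 0, 0, 255], [0, 0, 0, 0, 0, 0, 255]], newtons=25)

```text
time: 21.3
tcp_pos: [0.4554, 0.0827, 0.0821]
tcp_rot: [2.236, 2.204, 0.003]
ft_force: [-2.2, -0.5, 3.7]
grip_width: 0.0367
grasp_force: 25.3
```

Emit:
apply_moves(series=[[0, 0, -0.25, 0, 0, 0, 255], [0, 0, -0.4, 0, 0, 0, 255], [0, 0, -0.6, 0, 0, 0, 255], [0, 0, -0.7, 0, 0, 0, 255], [0, 0, -0.5, 0, 0, 0, 255], [0, 0, 0, 0, 0, 0, 255]])

```text
time: 21.8
tcp_pos: [0.4578, 0.0833, 0.1838]
tcp_rot: [2.235, 2.202, 0.013]
ft_force: [0.1, 0.6, -0.6]
grip_width: 0.0364
grasp_force: 25.2
```

```bash
python3 -c "
from h import *
s=pose()[0];print(s['grip_width'],s['grasp_force'])
plan([.665,-.1085,.13],-1.58)"
```

```text
0.03640285518699825 25.153774219506886
turn [ 0.09 -0.03 -0.06] then shift [-4.75  5.22  1.34] at [0.4578 0.0833 0.1838] 0.0364
```

Emit:
apply_moves(series=[[-0.53, 0.58, 0, 0.09, -0.03, -0.06, 255], [-0.53, 0.58, 0, 0, 0, 0, 255], [-0.53, 0.58, 0, 0, 0, 0, 255], [-0.53, 0.58, 0, 0, 0, 0, 255], [-0.53, 0.58, 0, 0, 0, 0, 255], [-0.53, 0.58, 0.2, 0, 0, 0, 255], [-0.53, 0.58, 0.4, 0, 0, 0, 255], [-0.53, 0.58, 0.4, 0, 0, 0, 255], [-0.51, 0.58, 0.34, 0, 0, 0, 255], [0, 0, 0, 0, 0, 0, 255], [0, 0, 0, 0, 0, 0, 255]])

```text
time: 22.72
tcp_pos: [0.6616, -0.111, 0.1238]
tcp_rot: [-2.231, -2.207, 0.016]
ft_force: [-0.5, -0.4, 0.9]
grip_width: 0.0364
grasp_force: 25.2
```

```bash
python3 - <<'E'
from h import *
im,d,c=snap('wrist','w15'); X=cloud(c,d); hsv=cv2.cvtColor(im,cv2.COLOR_RGB2HSV)
# tray rim near: end at -y and edges
m=(hsv[...,1]<60)&(hsv[...,2]>70)&(X[...,2]<.02)&(X[...,0]>.6)&(X[...,0]<.75)&(X[...,1]<.05)&(X[...,1]>-.2)
Q=X[m]; print(m.sum(),Q.min(0),Q.max(0)); 
for y in(-.13,-.1,-.06,-.02):
    q=Q[abs(Q[:,1]-y)<.006]; 
    if len(q): print(y,q[:,0].min().round(4),q[:,0].max().round(4),len(q))
plan([.665,-.1085,.037],-1.58); print(pose()[0]['grasp_force'])
E
```

```text
29579 [ 0.63408014 -0.14477868 -0.00130502] [0.70165677 0.02041641 0.01261362]
-0.13 0.6341 0.6976 478
-0.1 0.6346 0.6986 2159
-0.06 0.6357 0.6994 2438
-0.02 0.6369 0.7009 2673
turn [-0.09  0.04  0.  ] then shift [0.03 0.09 2.19] at [ 0.6614 -0.1095  0.1245] 0.0364
25.218974923918722
```

Emit:
apply_moves(series=[[0, 0.06, 0.7, -0.09, 0.04, 0, 255], [0, 0.05, 0.7, 0, 0, 0, 255], [0, 0, 0.4, 0, 0, 0, 255], [0, 0, 0.2, 0, 0, 0, 255], [0, 0, 0.08, 0, 0, 0, 255], [0, 0, 0, 0, 0, 0, 255], [0, 0, 0, 0, 0, 0, 255]])

```text
time: 23.35
tcp_pos: [0.6666, -0.1092, 0.0432]
tcp_rot: [2.229, 2.211, 0.004]
ft_force: [1.1, -0.9, 0.8]
grip_width: 0.0364
grasp_force: 25.2
```

Emit:
apply_moves(series=[[0, 0, 0.06, 0, 0, 0, 255], [0, 0, 0, 0, 0, 0, 255], [0, 0, 0, 0, 0, 0, 110], [0, 0, 0, 0, 0, 0, 60], [0, 0, 0, 0, 0, 0, 60], [0, 0, -0.3, 0, 0, 0, 60], [0, 0, -0.8, 0, 0, 0, 60], [0, 0, -0.8, 0, 0, 0, 60], [0, 0, -0.8, 0, 0, 0, 60], [0, 0, 0, 0, 0, 0, 60]])

```text
time: 24.18
tcp_pos: [0.6695, -0.1111, 0.1552]
tcp_rot: [2.225, 2.204, 0.013]
ft_force: [0.2, -1.0, -0.1]
grip_width: 0.0651
grasp_force: 0.0
```

```bash
cat >> h.py <<'E'
def placed(tag):
    im,d,c=load(tag); X=cloud(c,d)
    m=(X[...,0]>.62)&(X[...,0]<.72)&(abs(X[...,1])<.16)&(X[...,2]<.05)&(im.max(2)<70)&(X[...,2]>.008)
    k,l,st,ce=cv2.connectedComponentsWithStats(m.astype(np.uint8))
    for i in range(1,k):
        if st[i,4]>60: q=X[l==i]; print('in tray',np.median(q,0).round(4),np.percentile(q[:,2],[10,90]).round(4),np.ptp(q,0).round(3))
E
python3 -c "
from h import *
snap('wrist','w16'); placed('w16'); snap('top','t16'); caps('t16'); tray('t16')
plan([.5872,.179,.19],-1.58)"
```

```text
in tray [ 0.6674 -0.105   0.0222] [0.0212 0.0231] [0.036 0.037 0.016]
cap (0.5856, 0.178, 0.0851, 0.0189) [0.5858 0.1779]
cap (0.5617, 0.2611, 0.0603, 0.0189) [0.5622 0.2615]
cap (0.4893, 0.4039, 0.0729, 0.0188) [0.4893 0.4027]
cap (0.4378, 0.2473, 0.0789, 0.0184) [0.4395 0.2488]
tray t16 ((0.6677666306495667, 0.0747552141547203), (0.1426485776901245, 0.0639430359005928), 88.29153442382812)
turn [ 0.05 -0.    0.  ] then shift [ 7.2  -2.06 -1.01] at [ 0.6668 -0.1099  0.1498] 0.0652
```

Emit:
apply_moves(series=[[0.8, -0.23, -0.5, 0.05, 0, 0, 0], [0.8, -0.23, -0.5, 0, 0, 0, 0], [0.8, -0.23, 0, 0, 0, 0, 0], [0.8, -0.23, 0, 0, 0, 0, 0], [0.8, -0.23, 0, 0, 0, 0, 0], [0.8, -0.23, 0, 0, 0, 0, 0], [0.8, -0.23, 0, 0, 0, 0, 0], [0.8, -0.23, 0, 0, 0, 0, 0], [0.8, -0.22, 0, 0, 0, 0, 0], [0, 0, 0, 0, 0, 0, 0]])

```text
time: 25.12
tcp_pos: [0.5825, 0.1882, 0.1859]
tcp_rot: [-2.213, -2.218, 0.005]
ft_force: [-0.5, 1.0, -0.4]
grip_width: 0.0855
grasp_force: 0.0
```

```bash
python3 -c "
from h import *
snap('wrist','w17'); o=caps('w17',(.587,.179))
plan([o[0][0],o[0][1],.100],-1.58)"
```

```text
cap (0.5882, 0.1796, 0.0843, 0.0193) [0.5883 0.1794]
turn [-0.07 -0.01  0.09] then shift [-0.12  0.12  2.15] at [0.5836 0.1843 0.1861] 0.0851
```

Emit:
apply_moves(series=[[-0.06, 0.06, 0.7, -0.07, 0, 0.09, 60], [-0.06, 0.05, 0.7, 0, 0, 0, 60], [0, 0, 0.5, 0, 0, 0, 60], [0, 0, 0.28, 0, 0, 0, 60], [0, 0, 0, 0, 0, 0, 60], [0, 0, 0, 0, 0, 0, 255], [0, 0, 0, 0, 0, 0, 255], [0, 0, 0, 0, 0, 0, 255], [0, 0, 0, 0, 0, 0, 255], [0, 0, 0, 0, 0, 0, 255]])

```text
time: 26.0
tcp_pos: [0.5909, 0.1746, 0.1018]
tcp_rot: [2.239, 2.2, 0.007]
ft_force: [-2.2, -0.4, 5.7]
grip_width: 0.0368
grasp_force: 25.3
```

Emit:
apply_moves(series=[[0, 0, -0.25, 0, 0, 0, 255], [0, 0, -0.4, 0, 0, 0, 255], [0, 0, -0.6, 0, 0, 0, 255], [0, 0, -0.7, 0, 0, 0, 255], [0, 0, 0, 0, 0, 0, 255]])

```text
time: 26.42
tcp_pos: [0.5933, 0.1747, 0.1844]
tcp_rot: [2.237, 2.197, 0.017]
ft_force: [0.7, 0.2, 0.4]
grip_width: 0.0365
grasp_force: 25.1
```

```bash
python3 -c "
from h import *
plan([.667,-.0525,.11],-1.58)"
```

```text
turn [ 0.12 -0.04 -0.09] then shift [-5.66  1.89  1.86] at [0.5933 0.1747 0.1844] 0.0365
```

Emit:
apply_moves(series=[[-0.73, 0.24, 0, 0.12, -0.04, -0.09, 255], [-0.73, 0.24, 0, 0, 0, 0, 255], [-0.73, 0.24, 0, 0, 0, 0, 255], [-0.73, 0.24, 0, 0, 0, 0, 255], [-0.73, 0.24, 0.4, 0, 0, 0, 255], [-0.73, 0.24, 0.5, 0, 0, 0, 255], [-0.73, 0.24, 0.5, 0, 0, 0, 255], [-0.73, 0.23, 0.46, 0, 0, 0, 255], [0, 0, 0, 0, 0, 0, 255], [0, 0, 0, 0, 0, 0, 255], [0, 0, 0, 0, 0, 0, 255]])

```text
time: 27.33
tcp_pos: [0.6637, -0.0598, 0.1045]
tcp_rot: [-2.228, -2.209, 0.013]
ft_force: [1.1, 1.5, 0.1]
grip_width: 0.0365
grasp_force: 25.2
```

```bash
python3 -c "
from h import *
plan([.667,-.060,.042],-1.58)"
```

```text
turn [-0.08  0.03  0.01] then shift [-0.    0.08  1.56] at [ 0.6637 -0.0598  0.1045] 0.0365
```

Emit:
apply_moves(series=[[0, 0.08, 0.6, -0.08, 0.03, 0, 255], [0, 0, 0.5, 0, 0, 0, 255], [0, 0, 0.3, 0, 0, 0, 255], [0, 0, 0.16, 0, 0, 0, 255], [0, 0, 0, 0, 0, 0, 255], [0, 0, 0, 0, 0, 0, 255]])

```text
time: 27.83
tcp_pos: [0.6669, -0.0599, 0.0425]
tcp_rot: [2.23, 2.213, -0.001]
ft_force: [-0.4, -0.8, -0.2]
grip_width: 0.0365
grasp_force: 26.0
```

Emit:
apply_moves(series=[[0, 0, 0.05, 0, 0, 0, 255], [0, 0, 0, 0, 0, 0, 110], [0, 0, 0, 0, 0, 0, 60], [0, 0, 0, 0, 0, 0, 60], [0, 0, -0.3, 0, 0, 0, 60], [0, 0, -0.8, 0, 0, 0, 60], [0, 0, -0.8, 0, 0, 0, 60], [0, 0, -0.8, 0, 0, 0, 60], [0, 0, -0.5, 0, 0, 0, 60], [0, 0, 0, 0, 0, 0, 60]])

```text
time: 28.67
tcp_pos: [0.6695, -0.0613, 0.1743]
tcp_rot: [2.227, 2.207, 0.009]
ft_force: [0.7, -0.8, 0.4]
grip_width: 0.0653
grasp_force: 0.0
```

```bash
python3 -c "
from h import *
snap('wrist','w18'); placed('w18'); snap('top','t18'); caps('t18')
plan([.563,.2625,.18],-1.58)"
```

```text
in tray [ 0.6685 -0.0541  0.0222] [0.0212 0.0231] [0.036 0.038 0.017]
in tray [ 0.6673 -0.1037  0.0222] [0.0189 0.0231] [0.036 0.037 0.017]
cap (0.5609, 0.2613, 0.0618, 0.0187) [0.5616 0.2619]
cap (0.4897, 0.4039, 0.0724, 0.0189) [0.4921 0.4024]
cap (0.4349, 0.245, 0.0784, 0.019) [0.4356 0.2449]
turn [0.02 0.   0.  ] then shift [ 8.05 -2.68 -0.27] at [ 0.6671 -0.0604  0.1694] 0.0655
```

Emit:
apply_moves(series=[[0.8, -0.27, -0.2, 0, 0, 0, 0], [0.8, -0.27, -0.2, 0, 0, 0, 0], [0.8, -0.27, 0, 0, 0, 0, 0], [0.8, -0.27, 0, 0, 0, 0, 0], [0.8, -0.27, 0, 0, 0, 0, 0], [0.8, -0.27, 0, 0, 0, 0, 0], [0.8, -0.27, 0, 0, 0, 0, 0], [0.8, -0.27, 0, 0, 0, 0, 0], [0.8, -0.27, 0, 0, 0, 0, 0], [0.8, -0.25, 0, 0, 0, 0, 0], [0, 0, 0, 0, 0, 0, 0], [0, 0, 0, 0, 0, 0, 0]])

```text
time: 29.77
tcp_pos: [0.5601, 0.2633, 0.1821]
tcp_rot: [-2.224, -2.217, 0.005]
ft_force: [0.2, -0.4, -0.0]
grip_width: 0.0854
grasp_force: 0.0
```

```bash
python3 -c "
from h import *
snap('wrist','w19'); o=caps('w19',(.5625,.2625))
plan([o[0][0],o[0][1],.074],-1.58)"
```

```text
cap (0.5638, 0.2633, 0.0603, 0.0193) [0.5635 0.2633]
turn [-0.03  0.02  0.02] then shift [0.06 0.07 2.71] at [0.5611 0.2608 0.1824] 0.0855
```

Emit:
apply_moves(series=[[0.06, 0.02, 0.7, -0.03, 0.02, 0.02, 60], [0.04, 0, 0.7, 0, 0, 0, 60], [0, 0, 0.7, 0, 0, 0, 60], [0, 0, 0.4, 0, 0, 0, 60], [0, 0, 0.25, 0, 0, 0, 60], [0, 0, 0, 0, 0, 0, 60], [0, 0, 0, 0, 0, 0, 255], [0, 0, 0, 0, 0, 0, 255], [0, 0, 0, 0, 0, 0, 255], [0, 0, 0, 0, 0, 0, 255], [0, 0, 0, 0, 0, 0, 255]])

```text
time: 30.73
tcp_pos: [0.5638, 0.2647, 0.075]
tcp_rot: [2.233, 2.209, 0.007]
ft_force: [-2.8, -1.9, 7.1]
grip_width: 0.0359
grasp_force: 25.1
```

Emit:
apply_moves(series=[[0, 0, -0.25, 0, 0, 0, 255], [0, 0, -0.4, 0, 0, 0, 255], [0, 0, -0.6, 0, 0, 0, 255], [0, 0, -0.7, 0, 0, 0, 255], [0, 0, -0.5, 0, 0, 0, 255], [0, 0, 0, 0, 0, 0, 255]])

```text
time: 31.23
tcp_pos: [0.5657, 0.2655, 0.1771]
tcp_rot: [2.232, 2.208, 0.017]
ft_force: [0.7, -0.0, 0.4]
grip_width: 0.0361
grasp_force: 25.1
```

```bash
python3 -c "
from h import *
plan([.670,.055,.11],-1.58)"
```

```text
turn [ 0.09 -0.06 -0.02] then shift [-5.24  2.66  1.68] at [0.5657 0.2655 0.1771] 0.0361
```

Emit:
apply_moves(series=[[-0.74, 0.38, 0, 0.09, -0.06, -0.02, 255], [-0.74, 0.38, 0, 0, 0, 0, 255], [-0.74, 0.38, 0, 0, 0, 0, 255], [-0.74, 0.38, 0, 0, 0, 0, 255], [-0.74, 0.38, 0, 0, 0, 0, 255], [-0.74, 0.38, 0.4, 0, 0, 0, 255], [-0.74, 0.38, 0.5, 0, 0, 0, 255], [0, 0, 0.5, 0, 0, 0, 255], [0, 0, 0, 0, 0, 0, 255], [0, 0, 0, 0, 0, 0, 255]])

```text
time: 32.07
tcp_pos: [0.6662, 0.0563, 0.1149]
tcp_rot: [-2.229, -2.209, 0.015]
ft_force: [-0.4, 0.3, -0.5]
grip_width: 0.0357
grasp_force: 25.1
```

```bash
python3 -c "
from h import *
plan([.670,.058,.039],-1.58)"
```

```text
turn [-0.09  0.04  0.  ] then shift [0.04 0.1  1.9 ] at [0.6662 0.0563 0.1149] 0.0357
```

Emit:
apply_moves(series=[[0.02, 0.08, 0.7, -0.09, 0.04, 0, 255], [0, 0, 0.6, 0, 0, 0, 255], [0, 0, 0.35, 0, 0, 0, 255], [0, 0, 0.22, 0, 0, 0, 255], [0, 0, 0.04, 0, 0, 0, 255], [0, 0, 0, 0, 0, 0, 255], [0, 0, 0, 0, 0, 0, 255]])

```text
time: 32.65
tcp_pos: [0.6711, 0.057, 0.0408]
tcp_rot: [2.228, 2.21, 0.004]
ft_force: [0.4, -0.1, 0.1]
grip_width: 0.036
grasp_force: 25.1
```

Emit:
apply_moves(series=[[0, 0, 0.03, 0, 0, 0, 110], [0, 0, 0, 0, 0, 0, 60], [0, 0, 0, 0, 0, 0, 60], [0, 0, -0.3, 0, 0, 0, 60], [0, 0, -0.8, 0, 0, 0, 60], [0, 0, -0.8, 0, 0, 0, 60], [0, 0, -0.8, 0, 0, 0, 60], [0, 0, -0.6, 0, 0, 0, 60], [0, 0, 0, 0, 0, 0, 60]])

```text
time: 33.4
tcp_pos: [0.6733, 0.0563, 0.1774]
tcp_rot: [2.226, 2.205, 0.015]
ft_force: [0.8, -1.3, 0.8]
grip_width: 0.0657
grasp_force: 0.0
```

```bash
python3 -c "
from h import *
snap('wrist','w20'); placed('w20'); snap('top','t20'); caps('t20')
plan([.436,.247,.19],-1.58)"
```

```text
in tray [0.6729 0.0569 0.0222] [0.0212 0.0231] [0.035 0.037 0.017]
in tray [ 0.6686 -0.0508  0.0222] [0.015  0.0231] [0.036 0.038 0.016]
in tray [ 0.6685 -0.0956  0.022 ] [0.0117 0.0231] [0.036 0.023 0.016]
cap (0.4901, 0.4026, 0.0732, 0.0196) [0.4882 0.403 ]
turn [ 0.05 -0.    0.01] then shift [ 4.7  -5.91 -0.44] at [0.6707 0.0568 0.1724] 0.0653
```

Emit:
apply_moves(series=[[0.52, -0.66, -0.3, 0.05, 0, 0, 0], [0.52, -0.66, -0.2, 0, 0, 0, 0], [0.52, -0.66, 0, 0, 0, 0, 0], [0.52, -0.66, 0, 0, 0, 0, 0], [0.52, -0.66, 0, 0, 0, 0, 0], [0.52, -0.66, 0, 0, 0, 0, 0], [0.52, -0.66, 0, 0, 0, 0, 0], [0.52, -0.66, 0, 0, 0, 0, 0], [0.52, -0.63, 0, 0, 0, 0, 0], [0, 0, 0, 0, 0, 0, 0], [0, 0, 0, 0, 0, 0, 0], [0, 0, 0, 0, 0, 0, 0]])

```text
time: 34.5
tcp_pos: [0.435, 0.2456, 0.1903]
tcp_rot: [-2.23, -2.211, 0.005]
ft_force: [-0.2, -0.5, 0.1]
grip_width: 0.0852
grasp_force: 0.0
```

```bash
python3 -c "
from h import *
snap('wrist','w21'); o=caps('w21',(.436,.247),.09)
plan([o[0][0],o[0][1],.092],-1.58)"
```

```text
cap (0.4376, 0.2473, 0.0783, 0.0192) [0.4374 0.2475]
turn [-0.03  0.01 -0.01] then shift [0.05 0.05 2.46] at [0.4356 0.2451 0.1904] 0.0859
```

Emit:
apply_moves(series=[[0.06, 0.03, 0.7, -0.03, 0.01, 0, 60], [0.02, 0, 0.7, 0, 0, 0, 60], [0, 0, 0.6, 0, 0, 0, 60], [0, 0, 0.3, 0, 0, 0, 60], [0, 0, 0.18, 0, 0, 0, 60], [0, 0, 0, 0, 0, 0, 60], [0, 0, 0, 0, 0, 0, 255], [0, 0, 0, 0, 0, 0, 255], [0, 0, 0, 0, 0, 0, 255], [0, 0, 0, 0, 0, 0, 255], [0, 0, 0, 0, 0, 0, 255]])

```text
time: 35.47
tcp_pos: [0.4369, 0.2494, 0.0924]
tcp_rot: [-2.231, -2.212, -0.003]
ft_force: [-1.5, -1.5, 6.5]
grip_width: 0.0363
grasp_force: 25.0
```

Emit:
apply_moves(series=[[0, 0, -0.25, 0, 0, 0, 255], [0, 0, -0.4, 0, 0, 0, 255], [0, 0, -0.6, 0, 0, 0, 255], [0, 0, -0.7, 0, 0, 0, 255], [0, 0, -0.4, 0, 0, 0, 255], [0, 0, 0, 0, 0, 0, 255]])

```text
time: 35.97
tcp_pos: [0.4382, 0.2504, 0.1894]
tcp_rot: [-2.231, -2.212, -0.012]
ft_force: [-0.1, 0.1, -0.3]
grip_width: 0.036
grasp_force: 25.1
```

```bash
python3 -c "
from h import *
plan([.669,.002,.18],-1.58)"
```

```text
turn [ 0.05 -0.05  0.  ] then shift [-6.16  5.83  0.24] at [0.4382 0.2504 0.1894] 0.036
```

Emit:
apply_moves(series=[[-0.61, 0.59, 0, 0.05, -0.05, 0, 255], [-0.61, 0.59, 0, 0, 0, 0, 255], [-0.61, 0.59, 0, 0, 0, 0, 255], [-0.61, 0.59, 0, 0, 0, 0, 255], [-0.61, 0.59, 0, 0, 0, 0, 255], [-0.61, 0.59, 0, 0, 0, 0, 255], [-0.61, 0.59, 0, 0, 0, 0, 255], [-0.61, 0.59, 0.4, 0, 0, 0, 255], [-0.61, 0.59, 0.5, 0, 0, 0, 255], [-0.63, 0.55, 0.5, 0, 0, 0, 255], [0, 0, 0.3, 0, 0, 0, 255], [0, 0, 0, 0, 0, 0, 255], [0, 0, 0, 0, 0, 0, 255]])

```text
time: 37.05
tcp_pos: [0.6672, 0.0025, 0.1164]
tcp_rot: [-2.229, -2.21, 0.013]
ft_force: [0.9, 0.7, -0.3]
grip_width: 0.036
grasp_force: 25.2
```

```bash
python3 -c "
from h import *
plan([.669,.003,.039],-1.58); snap('wrist','w22'); tray('w22')"
```

```text
turn [-0.08  0.04  0.01] then shift [0.01 0.04 1.93] at [0.6672 0.0025 0.1164] 0.036
tray w22 ((0.6705085039138794, 0.048685528337955475), (0.16209189593791962, 0.06155211105942726), 88.5436019897461)
```

Emit:
apply_moves(series=[[0, 0.04, 0.7, -0.08, 0.04, 0, 255], [0, 0, 0.6, 0, 0, 0, 255], [0, 0, 0.35, 0, 0, 0, 255], [0, 0, 0.22, 0, 0, 0, 255], [0, 0, 0.06, 0, 0, 0, 255], [0, 0, 0, 0, 0, 0, 255], [0, 0, 0, 0, 0, 0, 255]])

```text
time: 37.68
tcp_pos: [0.6707, 0.0021, 0.0415]
tcp_rot: [2.228, 2.21, 0.005]
ft_force: [0.2, 0.2, -1.0]
grip_width: 0.0361
grasp_force: 25.2
```

Emit:
apply_moves(series=[[0, 0, 0.03, 0, 0, 0, 110], [0, 0, 0, 0, 0, 0, 60], [0, 0, 0, 0, 0, 0, 60], [0, 0, -0.3, 0, 0, 0, 60], [0, 0, -0.8, 0, 0, 0, 60], [0, 0, -0.8, 0, 0, 0, 60], [0, 0, -0.8, 0, 0, 0, 60], [0, 0, -0.6, 0, 0, 0, 60], [0, 0, 0, 0, 0, 0, 60]])

```text
time: 38.43
tcp_pos: [0.6727, 0.0012, 0.1781]
tcp_rot: [2.225, 2.205, 0.015]
ft_force: [0.3, -0.7, 1.2]
grip_width: 0.0653
grasp_force: 0.0
```

```bash
python3 -c "
from h import *
snap('wrist','w23'); placed('w23'); snap('top','t23'); caps('t23')
plan([.491,.4045,.185],-1.58)"
```

```text
in tray [0.6729 0.0556 0.0222] [0.0213 0.0231] [0.036 0.036 0.005]
in tray [0.6729 0.0008 0.0222] [0.0211 0.0231] [0.036 0.037 0.016]
in tray [ 0.6686 -0.0521  0.0222] [0.018  0.0231] [0.036 0.037 0.017]
in tray [ 0.6674 -0.1021  0.0222] [0.0154 0.0231] [0.036 0.037 0.016]
cap (0.4895, 0.4036, 0.0729, 0.0188) [0.4892 0.4037]
turn [ 0.06 -0.    0.01] then shift [10.02 -4.57 -0.3 ] at [0.6702 0.0019 0.1732] 0.0654
```

Emit:
apply_moves(series=[[0.77, -0.35, -0.3, 0.06, 0, 0, 0], [0.77, -0.35, 0, 0, 0, 0, 0], [0.77, -0.35, 0, 0, 0, 0, 0], [0.77, -0.35, 0, 0, 0, 0, 0], [0.77, -0.35, 0, 0, 0, 0, 0], [0.77, -0.35, 0, 0, 0, 0, 0], [0.77, -0.35, 0, 0, 0, 0, 0], [0.77, -0.35, 0, 0, 0, 0, 0], [0.77, -0.35, 0, 0, 0, 0, 0], [0.77, -0.35, 0, 0, 0, 0, 0], [0.77, -0.35, 0, 0, 0, 0, 0], [0.77, -0.35, 0, 0, 0, 0, 0], [0.77, -0.35, 0, 0, 0, 0, 0], [0, 0, 0, 0, 0, 0, 0], [0, 0, 0, 0, 0, 0, 0], [0, 0, 0, 0, 0, 0, 0]])

```text
time: 39.87
tcp_pos: [0.4905, 0.403, 0.1824]
tcp_rot: [-2.23, -2.211, 0.007]
ft_force: [0.6, -0.5, 0.5]
grip_width: 0.0854
grasp_force: 0.0
```

```bash
python3 -c "
from h import *
snap('wrist','w24'); o=caps('w24',(.491,.4045),.09)
plan([o[0][0],o[0][1],.086],-1.58)"
```

```text
cap (0.4921, 0.4057, 0.0723, 0.0192) [0.4923 0.4057]
turn [-0.03  0.02 -0.01] then shift [0.09 0.02 2.42] at [0.4912 0.4022 0.1826] 0.0851
```

Emit:
apply_moves(series=[[0.06, 0.02, 0.7, -0.03, 0.02, 0, 60], [0.02, 0, 0.7, 0, 0, 0, 60], [0, 0, 0.6, 0, 0, 0, 60], [0, 0, 0.3, 0, 0, 0, 60], [0, 0, 0.14, 0, 0, 0, 60], [0, 0, 0, 0, 0, 0, 60], [0, 0, 0, 0, 0, 0, 255], [0, 0, 0, 0, 0, 0, 255], [0, 0, 0, 0, 0, 0, 255], [0, 0, 0, 0, 0, 0, 255], [0, 0, 0, 0, 0, 0, 255]])

```text
time: 40.83
tcp_pos: [0.4922, 0.4078, 0.0873]
tcp_rot: [-2.23, -2.211, -0.005]
ft_force: [-1.6, -0.4, 6.8]
grip_width: 0.037
grasp_force: 24.8
```

Emit:
apply_moves(series=[[0, 0, -0.25, 0, 0, 0, 255], [0, 0, -0.4, 0, 0, 0, 255], [0, 0, -0.6, 0, 0, 0, 255], [0, 0, -0.7, 0, 0, 0, 255], [0, 0, -0.4, 0, 0, 0, 255], [0, 0, 0, 0, 0, 0, 255]])

```text
time: 41.33
tcp_pos: [0.4938, 0.4084, 0.1847]
tcp_rot: [-2.231, -2.211, -0.014]
ft_force: [0.8, 0.1, -0.1]
grip_width: 0.037
grasp_force: 25.1
```

```bash
python3 -c "
from h import *
plan([.673,.114,.19],-1.58)"
```

```text
turn [ 0.06 -0.07  0.  ] then shift [-7.32  4.55 -0.13] at [0.4938 0.4084 0.1847] 0.037
```

Emit:
apply_moves(series=[[-0.73, 0.455, -0.1, 0.06, -0.07, 0, 255], [-0.73, 0.455, 0, 0, 0, 0, 255], [-0.73, 0.455, 0, 0, 0, 0, 255], [-0.73, 0.455, 0, 0, 0, 0, 255], [-0.73, 0.455, 0, 0, 0, 0, 255], [-0.73, 0.455, 0, 0, 0, 0, 255], [-0.73, 0.455, 0, 0, 0, 0, 255], [-0.73, 0.455, 0, 0, 0, 0, 255], [-0.73, 0.455, 0, 0, 0, 0, 255], [-0.73, 0.455, 0.3, 0, 0, 0, 255], [0, 0, 0.6, 0, 0, 0, 255], [0, 0, 0.7, 0, 0, 0, 255], [0, 0, 0.2, 0, 0, 0, 255], [0, 0, 0, 0, 0, 0, 255], [0, 0, 0, 0, 0, 0, 255]])

```text
time: 42.58
tcp_pos: [0.6705, 0.1138, 0.1124]
tcp_rot: [-2.23, -2.212, 0.013]
ft_force: [0.1, -0.1, 0.2]
grip_width: 0.0369
grasp_force: 25.2
```

```bash
python3 -c "
from h import *
plan([.672,.115,.040],-1.58); snap('wrist','w25'); tray('w25')"
```

```text
turn [-0.06  0.06  0.02] then shift [0.03 0.04 1.81] at [0.6705 0.1138 0.1124] 0.0369
tray w25 ((0.6738013029098511, 0.1126110702753067), (0.06900952011346817, 0.06555459648370743), 89.7374496459961)
```

Emit:
apply_moves(series=[[0.02, 0.03, 0.7, -0.06, 0.06, 0, 255], [0, 0, 0.6, 0, 0, 0, 255], [0, 0, 0.3, 0, 0, 0, 255], [0, 0, 0.15, 0, 0, 0, 255], [0, 0, 0.06, 0, 0, 0, 255], [0, 0, 0, 0, 0, 0, 255], [0, 0, 0, 0, 0, 0, 255]])

```text
time: 43.22
tcp_pos: [0.6727, 0.1139, 0.0411]
tcp_rot: [2.23, 2.211, 0.003]
ft_force: [-0.7, -0.4, 0.4]
grip_width: 0.0365
grasp_force: 25.2
```

Emit:
apply_moves(series=[[0, 0, 0.04, 0, 0, 0, 110], [0, 0, 0, 0, 0, 0, 60], [0, 0, 0, 0, 0, 0, 60], [0, 0, -0.3, 0, 0, 0, 60], [0, 0, -0.8, 0, 0, 0, 60], [0, 0, -0.8, 0, 0, 0, 60], [0, 0, -0.8, 0, 0, 0, 60], [0.4, 0, -0.8, 0, 0, 0, 60], [0.8, 0, -0.6, 0, 0, 0, 60], [0.8, 0, -0.6, 0, 0, 0, 60], [0.8, 0, 0, 0, 0, 0, 60], [0.8, 0, 0, 0, 0, 0, 60], [0, 0, 0, 0, 0, 0, 60], [0, 0, 0, 0, 0, 0, 60]])

```text
time: 44.38
tcp_pos: [0.6721, 0.2611, 0.2267]
tcp_rot: [-2.225, -2.217, -0.002]
ft_force: [-0.0, -0.5, -0.4]
grip_width: 0.0653
grasp_force: 0.0
```

```bash
python3 - <<'E'
from h import *
s,p,R=pose(); print(p)
for n in('top','scene'):
    im,d,c=snap(n,n[0]+'26'); placed(n[0]+'26'); X=cloud(c,d)
    for x,y in((.452,.085),(.588,.179),(.563,.263),(.437,.247),(.492,.405)):
        m=(np.hypot(X[...,0]-x,X[...,1]-y)<.04)&(X[...,2]>.04)&(X[...,2]<.1); 
        if m.any(): q=X[m]; print('obj',q.mean(0).round(3),q[:,2].max().round(3))
    W=(X[...,0]>.4)&(X[...,0]<.6)&(abs(X[...,1]+.25)<.07)
    m=W&(X[...,2]>.02)&(X[...,2]<.11)&(X[...,0]>.5); Q=X[m]
    if len(Q)>50: u=Q[:,0]*.9895+Q[:,1]*.1445; print('lean',np.arctan(-np.polyfit(Q[:,2],u,1)[0]),len(Q))
    m=W&(X[...,2]>.09)&(X[...,2]<.2)&(X[...,0]<.47); print('bar',X[m].mean(0).round(3),m.sum())
t=cv2.imread('pics/t26.png')[150:340,90:440]; q=cv2.imread('pics/s26.png')[160:410,190:540]
cv2.imwrite('pics/c26.png',np.hstack([cv2.resize(t,(400,300)),cv2.resize(q,(400,300))]))
E
```

```text
[0.6720623  0.26114267 0.22669055]
in tray [0.6709 0.11   0.0196] [0.0155 0.0231] [0.038 0.035 0.02 ]
in tray [0.6694 0.0552 0.0194] [0.0141 0.024 ] [0.037 0.033 0.02 ]
in tray [ 0.6692 -0.0007  0.0194] [0.0147 0.0241] [0.038 0.035 0.019]
in tray [ 0.6656 -0.055   0.0198] [0.0157 0.0237] [0.037 0.035 0.018]
in tray [ 0.664  -0.1065  0.0191] [0.0145 0.0243] [0.039 0.035 0.02 ]
obj [0.449 0.083 0.056] 0.068
obj [0.583 0.176 0.07 ] 0.086
obj [0.561 0.261 0.053] 0.062
obj [0.434 0.242 0.066] 0.081
lean 0.5005071261947374 428
bar [ 0.453 -0.26   0.114] 150
in tray [ 0.6691 -0.1012  0.022 ] [0.015  0.0248] [0.035 0.037 0.02 ]
in tray [ 0.6701 -0.0495  0.0223] [0.0135 0.0246] [0.037 0.036 0.02 ]
in tray [0.674  0.0044 0.0223] [0.0137 0.0251] [0.036 0.047 0.019]
in tray [0.6746 0.0596 0.0223] [0.0162 0.025 ] [0.037 0.039 0.019]
in tray [0.6765 0.1154 0.022 ] [0.0167 0.0246] [0.037 0.036 0.02 ]
obj [0.59  0.196 0.055] 0.079
obj [0.566 0.265 0.053] 0.062
obj [0.443 0.251 0.064] 0.079
obj [0.497 0.407 0.061] 0.073
lean 0.49603599114458513 966
bar [ 0.456 -0.253  0.116] 123
```

View pics/c26.png

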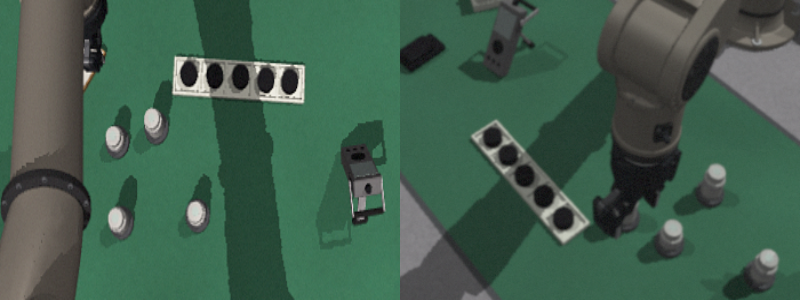

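The five caps lie in separate compartments, with their dark discs at about (188–290, 72–82) in the left half. The objectives stand bare and upright, and the meter at (362,180) leans on its leg with the handle folded back. The robot touches nothing, so I'm handing in.

```bash
python3 -c "
from rig import ticket
print(ticket.finish_job())"
```

```text
the job is handed in; nothing more can be done
None
```

The job is handed in, verdict not shown: my last check had the meter leaning about 0.50 rad on its locked-open leg with the handle folded back, all five caps flat in their own tray compartments, and the objectives upright.

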